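# Fill the timber sample tray and lock it in its stand

### The job

Clear the sanding block out of the open sample tray and set it, base down, on the black rubber mat. Lay all the timber sample boards that are out on the counter flat in the tray as one tight row, starting in the corner of the two metal fences: each board lengthwise with its hanging hole to the front (robot side), its plain end flush against the back fence, its long edge flush against the side fence or the board before it. With the row square in the corner, push the tray fully home in its stand, and only then swing the latch arm shut across the tray front until it rests in its keeper; leave the tin, jar and tape roll where they stand.

Things in the scene. Friction and masses are not known exactly. Their poses are not given: they have to be found in the camera images.
- board0: Light timber finish sample board, plain and flat, 110 x 44 x 18 mm (all boards alike), 70 g, with a 12 mm hanging hole near one end. Origin on its underside below the hole, 15 mm from that end; x runs from there along its middle to the other end, so its centre is at x = 40 mm. None if this board is absent (2 to 4 are there).
- board1: Medium-brown timber finish sample board, plain and flat, 110 x 44 x 18 mm (all boards alike), 70 g, with a 12 mm hanging hole near one end. Origin on its underside below the hole, 15 mm from that end; x runs from there along its middle to the other end, so its centre is at x = 40 mm. None if this board is absent (2 to 4 are there).
- board2: Medium-brown timber finish sample board, plain and flat, 110 x 44 x 18 mm (all boards alike), 70 g, with a 12 mm hanging hole near one end. Origin on its underside below the hole, 15 mm from that end; x runs from there along its middle to the other end, so its centre is at x = 40 mm. None if this board is absent (2 to 4 are there).
- board3: Dark timber finish sample board, plain and flat, 110 x 44 x 18 mm (all boards alike), 70 g, with a 12 mm hanging hole near one end. Origin on its underside below the hole, 15 mm from that end; x runs from there along its middle to the other end, so its centre is at x = 40 mm. None if this board is absent (2 to 4 are there).
- block: Sanding block that lies in the tray at the start: cork base 90 x 56 x 20 mm with a wooden grip ridge on top, 80 mm long (along x), 26 mm wide and 24 mm high, so 44 mm high in all, 120 g. Origin at the centre of its underside, x along its length.
- mat: Black rubber tool mat lying fixed on the counter, 160 (x) x 120 (y) x 4 mm. Origin at the centre of its underside.
- stand: Low white open-topped display stand, fixed on the counter, 202 mm (x) x 262 mm (y), walls at most 40 mm high; it holds the tray. Origin on the counter below the middle of the tray when home; its x points from its front (robot side) to its back, y to the left.
- tray_corner (a point): Fence corner of the tray (moves with it): where the inner faces of the back fence (along y, at +x) and side fence (along x, at +y), both 30 mm high, meet on the tray floor, 19 mm above the counter. Axes as the stand. A board flush in it, hole to the front, has its origin 95 mm to -x and 22 mm to -y of it; the next follow at 44 mm steps to -y.
- tray_edge (a point): Middle of the open, wall-less side of the tray floor (moves with it), 225 mm to -y of the corner. The floor is 160 mm deep in x between the back fence and the inner face of the front panel, which is 8 mm thick and stands 28 mm above the floor.
- tray (a joint): How far the tray is pulled out of the stand towards -x of the stand, m: 0 is fully home against its stop, up to 0.11. It slides with some 4 N of friction.
- tray_pull (a point): Middle of the outer (robot-side) face of the pull on the tray front, a ledge 70 mm wide and 10 mm high that stands 18 mm off the front panel, 36 mm above the counter. Push here to close the tray.
- latch (a joint): Angle of the latch arm, rad: 0 is shut (the arm lies along the tray front, in the C-shaped keeper on it), about 1.6 points straight out to the robot (-x of the stand), larger swings further out to the side. Stiff: stays where it is left.
- latch_hinge (a point): Point on the upright hinge axis of the latch, at the front left of the stand, 36 mm above the counter, the height of the arm.
- latch_pin (a point): Top centre of the upright pin at the free end of the latch arm: 12 mm in diameter, its top 67 mm above the counter, 27 mm above the top of the arm; 85 mm from the hinge axis.
- tin: Bystander: paint tin, 80 mm in diameter, 65 mm high. Origin at the centre of its base. Leave it alone.
- tape: Bystander: roll of tape lying flat, 104 mm in diameter, 36 mm high. Origin at the centre of its underside. Leave it alone.
- jar: Bystander: glass jar, 60 mm in diameter, 60 mm high. Origin at the centre of its base. Leave it alone.

How it is judged:
On the way, in this order (a step that is already met when the one before it is completed fails the run):
1. the block is on the mat, the boards lie in a tight row square in the fence corner, and the tray is fully home (x of board0 in the frame of tray_corner between -0.098 and -0.092 m and z of each of board0, board1, board2, board3 in the frame of tray_corner below 0.004 m and angle between the x axis of each of board0, board1, board2, board3 and the x axis of tray_corner, either way round below 0.04 rad and (y of board0 in the frame of tray_corner between -0.025 and -0.019 m or y of board0 in the frame of board1 between -0.047 and -0.041 m or y of board0 in the frame of board2 between -0.047 and -0.041 m or y of board0 in the frame of board3 between -0.047 and -0.041 m) and x of board1 in the frame of tray_corner between -0.098 and -0.092 m and (y of board1 in the frame of tray_corner between -0.025 and -0.019 m or y of board1 in the frame of board0 between -0.047 and -0.041 m or y of board1 in the frame of board2 between -0.047 and -0.041 m or y of board1 in the frame of board3 between -0.047 and -0.041 m) and x of board2 in the frame of tray_corner between -0.098 and -0.092 m and (y of board2 in the frame of tray_corner between -0.025 and -0.019 m or y of board2 in the frame of board0 between -0.047 and -0.041 m or y of board2 in the frame of board1 between -0.047 and -0.041 m or y of board2 in the frame of board3 between -0.047 and -0.041 m) and x of board3 in the frame of tray_corner between -0.098 and -0.092 m and (y of board3 in the frame of tray_corner between -0.025 and -0.019 m or y of board3 in the frame of board0 between -0.047 and -0.041 m or y of board3 in the frame of board1 between -0.047 and -0.041 m or y of board3 in the frame of board2 between -0.047 and -0.041 m) and x of block in the frame of mat between -0.06 and 0.06 m and y of block in the frame of mat between -0.05 and 0.05 m and z of block in the frame of mat below 0.01 m and angle between block's own z axis and vertical below 0.15 rad and value of joint tray below 0.004 m), for 0.2 s.
2. then the latch arm is shut (value of joint latch below 0.06 rad and value of joint tray below 0.004 m), for 0.2 s.
At the end, for the whole second after the job is handed in: Boards flat in the tray, hole to the front, plain ends within 3 mm of the back fence, square within 0.04 rad, each edge within 3 mm of the side fence or of the next board; tray within 4 mm of home, latch within 0.06 rad of shut; block base down on the mat (centre within 60 x 50 mm); all at rest (all of step 2 and x of board0 in the frame of tray_corner between -0.098 and -0.092 m and z of each of board0, board1, board2, board3 in the frame of tray_corner below 0.004 m and angle between the x axis of each of board0, board1, board2, board3 and the x axis of tray_corner, either way round below 0.04 rad and (y of board0 in the frame of tray_corner between -0.025 and -0.019 m or y of board0 in the frame of board1 between -0.047 and -0.041 m or y of board0 in the frame of board2 between -0.047 and -0.041 m or y of board0 in the frame of board3 between -0.047 and -0.041 m) and x of board1 in the frame of tray_corner between -0.098 and -0.092 m and (y of board1 in the frame of tray_corner between -0.025 and -0.019 m or y of board1 in the frame of board0 between -0.047 and -0.041 m or y of board1 in the frame of board2 between -0.047 and -0.041 m or y of board1 in the frame of board3 between -0.047 and -0.041 m) and x of board2 in the frame of tray_corner between -0.098 and -0.092 m and (y of board2 in the frame of tray_corner between -0.025 and -0.019 m or y of board2 in the frame of board0 between -0.047 and -0.041 m or y of board2 in the frame of board1 between -0.047 and -0.041 m or y of board2 in the frame of board3 between -0.047 and -0.041 m) and x of board3 in the frame of tray_corner between -0.098 and -0.092 m and (y of board3 in the frame of tray_corner between -0.025 and -0.019 m or y of board3 in the frame of board0 between -0.047 and -0.041 m or y of board3 in the frame of board1 between -0.047 and -0.041 m or y of board3 in the frame of board2 between -0.047 and -0.041 m) and x of block in the frame of mat between -0.06 and 0.06 m and y of block in the frame of mat between -0.05 and 0.05 m and z of block in the frame of mat below 0.01 m and angle between block's own z axis and vertical below 0.15 rad and linear speed of each of board0, board1, board2, board3, block below 0.02 m/s); the robot touches nothing.
It fails at once if the tin is knocked or moved (distance of tin from where it was at the start of the episode above 0.03 m).
It fails at once if the tape is knocked or moved (distance of tape from where it was at the start of the episode above 0.03 m).
It fails at once if the jar is knocked or moved (distance of jar from where it was at the start of the episode above 0.03 m).
Of board0, board1, board2, board3 only 2 to 4 are there at a start; the rules pass over those that are not, and their reading is None.
At some moment in a run one of board0, board1, board2, board3 may be knocked a few centimetres aside while the robot is not near it.
Once in a run the grip may slacken for a moment while it holds something.
It also fails if it takes over 210 s, if anything falls off the work surface, if the arm or the gripper's body presses on something with over 40 N, if the wrist force passes 120 N, or if a joint passes its speed limit or range.

### The arm

A 7-joint arm with a two-finger parallel gripper is mounted at the origin on the work surface. World frame = base frame: x ahead of the robot, y to its left, z up, the work surface at z = 0. Lengths are in m, angles in rad, forces in N, time in s.
With the tool pointing down it reaches from about 0.4 to 0.85 m from the base axis. Payload 10.4 kg.
Tool frame: the origin (TCP) lies at the very end of the fingers, on their centre line; the grasp point (between the pads) lies r.hold_point_z behind it (r.hold_point_z is the distance from the TCP to the grasp point, in m); z points along the fingers, y is the direction in which the jaws open and shut (so a half turn about z gives the same grasp; the last joint's range is limited). The gripper opens to 87 mm and grips with 3 to 60 N. Pads are 19 mm wide; open, the fingers measure 117 mm over their backs; the gripper's body (75 mm by 190 mm) begins 51 mm behind the grasp point.
Start: joints at [-1.143, 0.332, -0.065, 1.46, 0.022, 1.35, -0.088], TCP at [0.272, 0.563, 0.223] pointing down, gripper open.
Joint ranges: [-2.6, 2.6], [-0.5, 2.12], [-1.47, 1.34], [0.16, 2.42], [-1.27, 4.41], [0.06, 2.06], [-2.6, 2.6]. Speed limits (rad/s): [2.22, 2.22, 2.79, 2.79, 3.14, 3.14, 3.14].

### API

Orientations are given as a unit quaternion [x, y, z, w].
In Python, from bench import r gives the robot as it stands.
- The arm moves only by the tool send_rows, never from a script. Its argument "commands" is a list of rows, each a list of 7 numbers: the shift along the world's x, y, z normalised to -1 to 1, where 1 is 0.03 m, then the turn, a rotation vector about the world's x, y, z normalised to -1 to 1, where 1 is 5 degrees, then the gripper command: -1 is fully open, 1 is shut, values between are in proportion. In form: [[tx, ty, tz, ax, ay, az, jaw], ...]. A call has 1 to 10 rows; each row shifts and turns the pose as measured when the row begins; what a row does not reach is not made up. A row lasts 1/12 s, in which the tool goes at most 41.7 mm and 7.16 degrees, less where a joint would pass 70% of its speed; a pose out of reach is approached as far as the arm can. A call with a number of a shift or a turn outside -1 to 1 is refused whole. A call with a gripper value outside its range is refused whole. The fingers move at their own pace and stop on an object; "grip_force" is the grip in N (left out, the last holds). Time passes only in rows, so rows that do not move let the fingers close. It gives the time, the measured TCP pose, the force and the opening at its end, in the units of the state.
- r.read_state(): the state, without advancing time (a new reading comes with each control period).
- r.camera(name): name is "side" or "top" or "wrist"; returns the picture (384x512x3 uint8, blue, green, red); there is no depth.
- r.calibration(name): a dict with "K" (3x3 intrinsics, pixels), "R" (3x3) and "t" (3): a world point X has camera coordinates R X + t; the wrist camera has in their place "mount" (4x4, takes a point from camera to tool coordinates, whose origin is the TCP and whose axes are the flange's). Camera axes: x right, y down, z forward; pixel columns grow to the right and rows downward; lengths in m; the calibration is good to about 2 mm. The wrist camera is an equidistant fisheye: a pixel r from the principal point sees the ray r / f radians off the axis. A picture is of the moment at which its call begins: read the wrist's pose just before it. calibration takes no time and is no camera call.
- r.close_job(): hands the job in, once; it reports no verdict.
The state is a dict: "time": time; "joint_positions": joint angles; "joint_vel": joint speeds; "joint_torque": joint torques, N m; "ee_pos": TCP position; "eef_rot": TCP orientation; "ft_force": force on the tool from outside, world axes, zero at the start; "torque": the same for the moment, N m; "width": finger opening in m.
Only numpy, scipy, OpenCV 4.12 (cv2) and the standard library are available. Lean on these libraries where they do the work, as an engineer would, in place of code of your own. Each camera call takes 0.05 s, during which the arm holds its last target.

## Working session

There is one attempt and no reset: what is moved stays moved. The work goes in short steps, Python scripts to look and compute and a tool call to move; the robot and the scene stay as the last step left them, time stands still between calls to the robot, and variables do not carry over. Pictures are saved under pics/ and viewed, and the job is handed in when it is done.

Besides the shell and the picture viewer there is one more tool, called after "Request:" as name([rows], argument=value, ...), one row to a line, values as JSON. send_rows: Moves the arm, as the interface text tells. Scaled input: -1 to 1 covers 0.03 m each way for a shift and 5 degrees each way for a turn. Its arguments: {"type":"object","properties":{"commands":{"type":"array"},"grip_force":{"type":"number"}},"required":["commands"]}

```bash
ls; mkdir -p pics; python3 - <<'E'
from bench import r
import cv2, json
s=r.read_state()
print({k:s[k] for k in('time','ee_pos','eef_rot','width','ft_force')}, r.hold_point_z)
for n in('side','top','wrist'):
    cv2.imwrite(f'pics/{n}0.png',r.camera(n)); print(n,r.calibration(n))
E
```

```text
pics
{'time': 0.0, 'ee_pos': array([0.27214073, 0.5621814 , 0.22173759]), 'eef_rot': array([ 2.23486435e-01,  9.74706758e-01, -7.30212337e-04, -1.28998113e-04]), 'width': 0.08667847896038623, 'ft_force': array([-0.28563878, -0.04401555,  0.35782445])} 0.0187
side {'K': array([[476.6992201 ,   0.        , 248.13051956],
       [  0.        , 476.6992201 , 179.49382002],
       [  0.        ,   0.        ,   1.        ]]), 'R': array([[ 0.99858075, -0.0530802 , -0.00435682],
       [-0.04069942, -0.70777737, -0.70526219],
       [ 0.0343518 ,  0.70443856, -0.70893319]]), 't': array([-0.53715815,  0.09907406,  1.38737664])}
top {'K': array([[365.80271278,   0.        , 260.775089  ],
       [  0.        , 365.80271278, 187.54789569],
       [  0.        ,   0.        ,   1.        ]]), 'R': array([[ 6.38613614e-04, -9.99969793e-01, -7.74630743e-03],
       [-9.96447325e-01,  1.60368212e-05, -8.42183414e-02],
       [ 8.42159216e-02,  7.77257029e-03, -9.96417215e-01]]), 't': array([0.02067932, 0.54950609, 1.30578424])}
wrist {'K': array([[297.31863964,   0.        , 257.17435936],
       [  0.        , 297.31863964, 191.58679523],
       [  0.        ,   0.        ,   1.        ]]), 'mount': array([[ 1.62771457e-04, -9.52556694e-01, -3.04361164e-01,
         8.30031160e-02],
       [ 9.99998199e-01, -4.20530093e-04,  1.85092576e-03,
         4.76895030e-05],
       [-1.89110475e-03, -3.04360917e-01,  9.52554910e-01,
        -1.61590166e-01],
       [ 0.00000000e+00,  0.00000000e+00,  0.00000000e+00,
         1.00000000e+00]])}
```

View pics/top0.png

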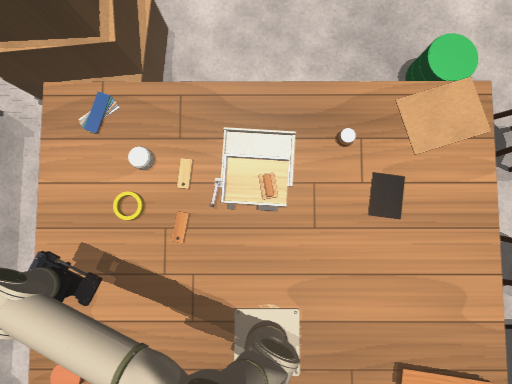

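View pics/side0.png

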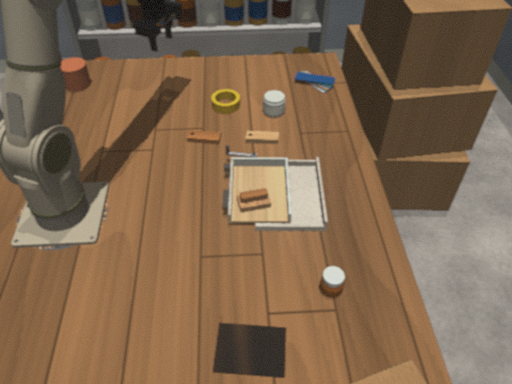

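View pics/wrist0.png

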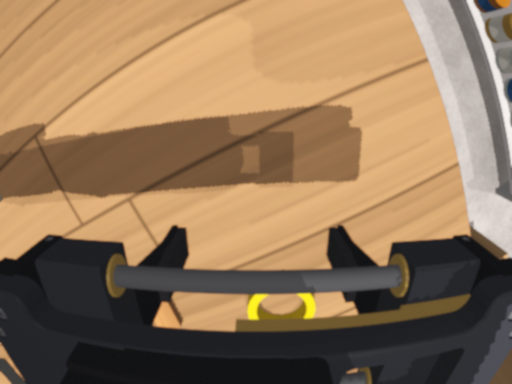

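```bash
cat > h.py <<'E'
import numpy as np, cv2
from scipy.spatial.transform import Rotation as Rot
from bench import r
def cast(n,u,v,z=0.0,st=None):
    c=r.calibration(n);K=c['K']
    if n=='wrist':
        st=st or r.read_state(); d=np.array([u-K[0,2],v-K[1,2]])/K[0,0]
        th=np.hypot(*d); ray=np.array([0,0,1.]) if th<1e-9 else np.array([*(d/th*np.sin(th)),np.cos(th)])
        R=Rot.from_quat(st['eef_rot']).as_matrix();M=c['mount']
        o=R@M[:3,3]+np.array(st['ee_pos']);w=R@M[:3,:3]@ray
    else:
        w=c['R'].T@np.linalg.inv(K)@np.array([u,v,1.]);o=-c['R'].T@c['t']
    return o+w*(z-o[2])/w[2]
def proj(n,X,st=None):
    c=r.calibration(n);K=c['K']
    if n=='wrist':
        st=st or r.read_state();R=Rot.from_quat(st['eef_rot']).as_matrix();M=c['mount']
        p=R.T@(np.array(X)-np.array(st['ee_pos']));p=M[:3,:3].T@(p-M[:3,3])
        th=np.arctan2(np.hypot(p[0],p[1]),p[2]);q=p[:2]/np.hypot(p[0],p[1])*th*K[0,0]
        return q+K[:2,2]
    p=c['R']@np.array(X)+c['t'];p=K@p;return p[:2]/p[2]
def yaw(st): # direction of tool y (jaw axis) in deg
    R=Rot.from_quat(st['eef_rot']).as_matrix(); return np.degrees(np.arctan2(R[1,1],R[0,1])),np.degrees(np.arctan2(R[1,0],R[0,0])),R[:,2]
E
python3 - <<'E'
from h import *
im=cv2.imread('pics/top0.png')
cv2.imwrite('pics/tz.png',cv2.resize(im[120:250,70:270],None,fx=4,fy=4,interpolation=cv2.INTER_CUBIC)[:, :800])
im=cv2.imread('pics/top0.png')
cv2.imwrite('pics/tz2.png',cv2.resize(im[110:230,210:410],None,fx=4,fy=4,interpolation=cv2.INTER_CUBIC)[:, :800])
for n,u,v,z in [('stand corner tl',223,129,.04),('tr',295,131,.04),('bl',222,206,.05),('br',288,207,.05),('mat',387,196,.004),('light',185,173,.018),('brown',181,227,.018),('pin',214,205,.06),('hinge',218,180,.04),('block',268,185,.06),('jar',348,136,.06),('tin',140,158,.06),('tape',128,206,.036)]:
    print(n,cast('top',u,v,z).round(3))
print(yaw(r.read_state()))
E
```

```text
stand corner tl [0.762 0.158 0.04 ]
tr [ 0.754 -0.103  0.04 ]
bl [0.482 0.158 0.05 ]
br [ 0.478 -0.076  0.05 ]
mat [ 0.52  -0.442  0.004]
light [0.603 0.299 0.018]
brown [0.407 0.31  0.018]
pin [0.485 0.185 0.06 ]
hinge [0.575 0.175 0.04 ]
block [ 0.555 -0.005  0.06 ]
jar [ 0.731 -0.291  0.06 ]
tin [0.652 0.451 0.06 ]
tape [0.482 0.498 0.036]
(np.float64(64.17303922286712), np.float64(154.17304113910788), array([-4.23735139e-04, -9.49364092e-04, -9.99999460e-01]))
```

View pics/tz.png

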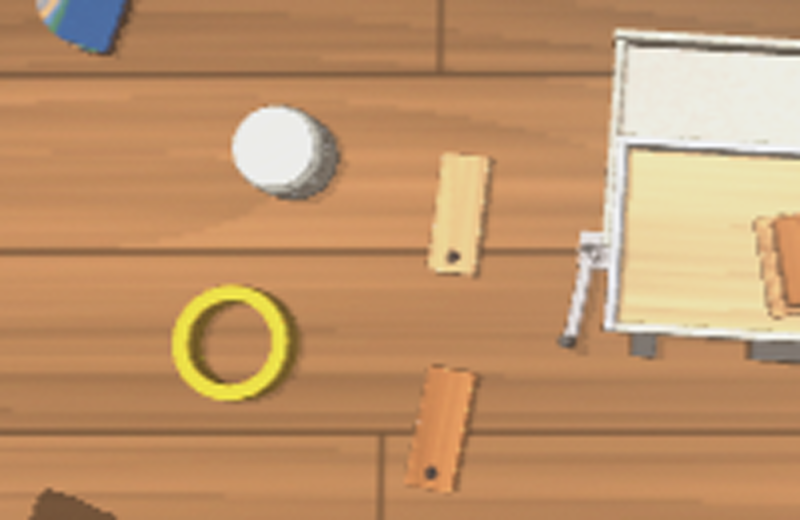

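View pics/tz2.png

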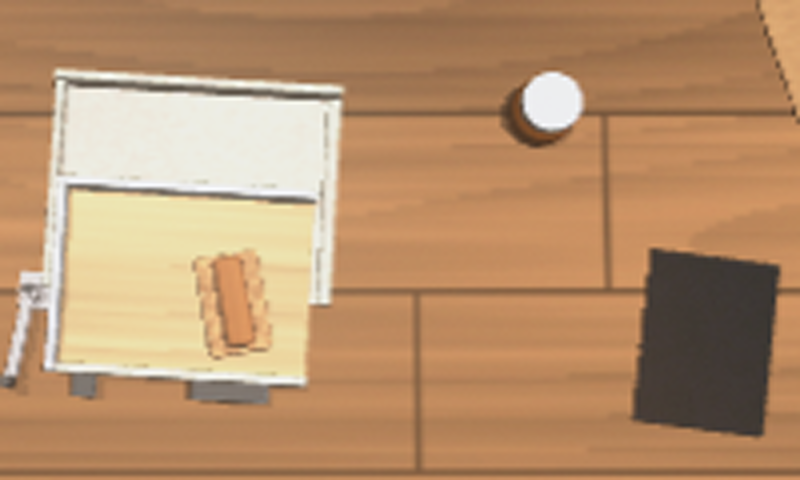

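Request:
send_rows([
  [0.47,-0.94,0,0,0,0.34,-1],
  [0.47,-0.94,0,0,0,0.34,-1],
  [0.47,-0.94,0,0,0,0.34,-1],
  [0.47,-0.94,0,0,0,0.34,-1],
  [0.47,-0.94,0,0,0,0.34,-1],
  [0.47,-0.94,0,0,0,0.34,-1],
  [0.47,-0.94,0,0,0,0.34,-1],
  [0.47,-0.94,0,0,0,0.34,-1],
  [0.47,-0.94,0,0,0,0.34,-1],
  [0.47,-0.94,0,0,0,0.34,-1],
])

```text
time: 0.98
ee_pos: [0.4096, 0.2722, 0.2178]
eef_rot: [0.064, 0.998, -0.002, -0.003]
ft_force: [0.2, 0.3, -0.6]
width: 0.0868
```

Request:
send_rows([
  [0.47,-0.94,0,0,0,0.34,-1],
  [0.47,-0.94,0,0,0,0.34,-1],
  [0.47,-0.94,0,0,0,0.34,-1],
  [0.47,-0.94,0,0,0,0.34,-1],
  [0.47,-0.94,0,0,0,0.34,-1],
  [0.47,-0.94,0,0,0,0.34,-1],
  [0.47,-0.94,0,0,0,0.34,-1],
  [0.47,-0.94,0,0,0,0.34,-1],
  [0.4,-0.8,0,0,0,0.3,-1],
  [0,0,0,0,0,0,-1],
])

```text
time: 1.82
ee_pos: [0.5385, 0.0012, 0.2174]
eef_rot: [-0.072, 0.997, -0.004, -0.002]
ft_force: [-0.3, -0.6, 0.7]
width: 0.0872
```

```bash
python3 - <<'E'
from h import *
s=r.read_state();print(s['time'],s['ee_pos'],yaw(s),s['joint_positions'].round(2))
np.save('st1.npy',s,allow_pickle=True)
cv2.imwrite('pics/w1.png',r.camera('wrist'));cv2.imwrite('pics/top1.png',r.camera('top'))
E
```

```text
1.8167 [0.5385268  0.00117546 0.21744198] (np.float64(98.24713741442581), np.float64(-171.75507166601122), array([-0.00445187, -0.00771279, -0.99996035])) [-0.44  0.14  0.38  1.71 -0.05  1.3   1.67]
```

View pics/w1.png

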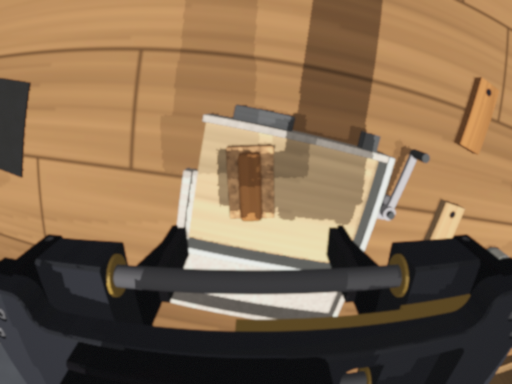

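View pics/top1.png

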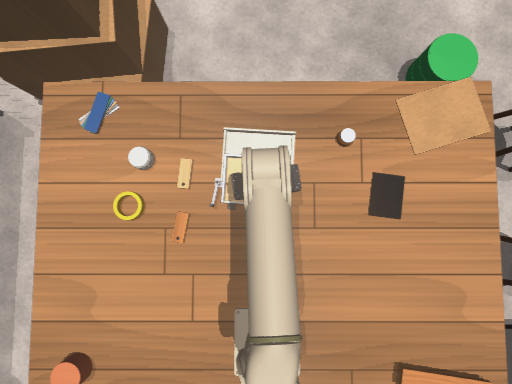

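```bash
python3 - <<'E'
from h import *
s=np.load('st1.npy',allow_pickle=True).item()
im=cv2.imread('pics/w1.png')
cv2.imwrite('pics/w1z.png',cv2.resize(im[90:320,170:450],None,fx=2.8,fy=2.6,interpolation=cv2.INTER_CUBIC))
for n,u,v,z in [('ridge fl',262,152,.063),('ridge fr',238,152,.063),('ridge bl',262,220,.063),('ridge br',240,220,.063),('cork fr',228,147,.039),('cork fl',273,145,.039),('cork bl',274,218,.039),('cork br',230,218,.039),('panel r',204,116,.047),('panel l',395,158,.047),('fence bl',359,248,.049),('hinge',389,213,.04),('pin',420,156,.067)]:
    print(n,cast('wrist',u,v,z,s).round(4))
E
```

```text
ridge fl [0.5108 0.0012 0.063 ]
ridge fr [ 0.5145 -0.0244  0.063 ]
ridge bl [0.589  0.0129 0.063 ]
ridge br [ 0.5928 -0.0122  0.063 ]
cork fr [ 0.5146 -0.0378  0.039 ]
cork fl [0.5049 0.0134 0.039 ]
cork bl [0.5942 0.029  0.039 ]
cork br [ 0.6023 -0.025   0.039 ]
panel r [ 0.4816 -0.0686  0.047 ]
panel l [0.4939 0.1633 0.047 ]
fence bl [0.6174 0.146  0.049 ]
hinge [0.567  0.1789 0.04  ]
pin [0.4831 0.1861 0.067 ]
```

View pics/w1z.png

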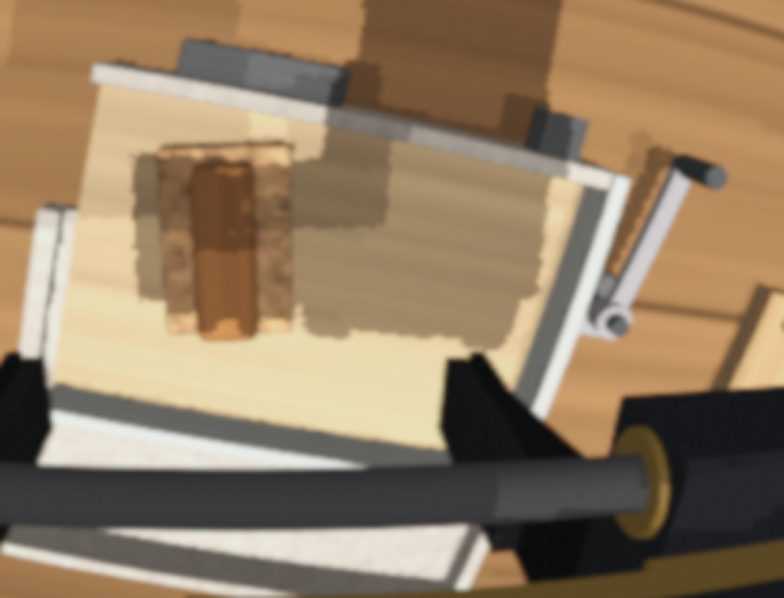

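Request:
send_rows([
  [0.22,-0.11,-0.9,0.04,-0.02,0,-1],
  [0.22,-0.11,-0.9,0.04,-0.02,0,-1],
  [0,0,-0.9,0,0,0,-1],
  [0,0,-0.9,0,0,0,-1],
  [0,0,-0.9,0,0,0,-1],
  [0,0,-0.5,0,0,0,-1],
  [0,0,0,0,0,0,-1],
])

```text
time: 2.5
ee_pos: [0.5486, 0.0117, 0.0624]
eef_rot: [-0.078, 0.997, 0.004, 0.001]
ft_force: [0.1, 0.0, -0.1]
width: 0.0873
```

Request:
send_rows([
  [0.1,-0.57,0,0,0,0,-1],
  [0,0,0,0,0,0,-1],
])

```text
time: 2.67
ee_pos: [0.5503, -0.0021, 0.062]
eef_rot: [-0.08, 0.997, 0.005, -0.001]
ft_force: [0.1, -1.1, 0.2]
width: 0.087
```

```bash
python3 - <<'E'
from h import *
s=r.read_state();print(s['time'],s['ee_pos'],yaw(s))
im=r.camera('wrist');s=r.read_state();print(s['ee_pos'],s['joint_vel'].round(3))
cv2.imwrite('pics/w2.png',im)
E
```

```text
2.6667 [ 0.55032243 -0.00212682  0.06201417] (np.float64(99.20556661638206), np.float64(-170.7938949517029), array([-0.0024995 ,  0.00927595, -0.99995385]))
[5.50418828e-01 4.11204614e-04 6.22481341e-02] [-0.014 -0.009 -0.022 -0.007 -0.008 -0.004 -0.015]
```

View pics/w2.png

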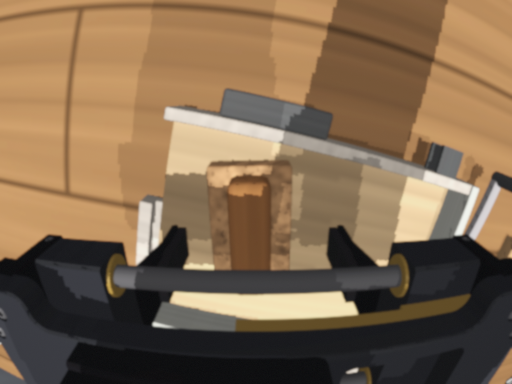

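Request:
send_rows([
  [0.05,-0.15,-0.4,-0.05,0,0,-1],
  [0,0,-0.25,0,0,0,-1],
  [0,0,0,0,0,0,1],
  [0,0,0,0,0,0,1],
  [0,0,0,0,0,0,1],
  [0,0,0,0,0,0,1],
  [0,0,0,0,0,0,1],
  [0,0,0,0,0,0,1],
], grip_force=25)

```text
time: 3.38
ee_pos: [0.5532, 0.0003, 0.0436]
eef_rot: [-0.083, 0.997, 0.004, 0.001]
ft_force: [1.1, 0.3, -0.4]
width: 0.0548
```

Request:
send_rows([
  [0,-0.2,0,0,0,0,1],
  [0,0,0,0,0,0,1],
  [0,0,0,0,0,0,1],
  [0,0,0,0,0,0,1],
  [0,0,0,0,0,0,1],
  [0,0,0,0,0,0,1],
])

```text
time: 3.88
ee_pos: [0.5536, -0.0068, 0.0442]
eef_rot: [-0.083, 0.997, 0.004, 0.001]
ft_force: [-0.3, -0.0, 0.2]
width: 0.026
```

Request:
send_rows([
  [0,0,0.6,0,0,0,1],
  [0,0,0.9,0,0,0,1],
  [0,0,0.9,0,0,0,1],
  [0,0,0.6,0,0,0,1],
  [-0.1,-0.5,0,0,0,0,1],
  [-0.1,-0.9,0,0,0,0,1],
  [-0.1,-0.9,0,0,0,0,1],
  [-0.1,-0.9,0,0,0,0,1],
  [-0.1,-0.9,0,0,0,0,1],
  [-0.1,-0.9,0,0,0,0,1],
])

```text
time: 4.72
ee_pos: [0.5328, -0.1533, 0.1367]
eef_rot: [-0.09, 0.996, 0.006, -0.0]
ft_force: [1.7, -0.4, -1.1]
width: 0.0258
```

Request:
send_rows([
  [-0.1,-0.9,0,0,0,0,1],
  [-0.1,-0.9,0,0,0,0,1],
  [-0.1,-0.9,0,0,0,0,1],
  [-0.1,-0.9,0,0,0,0,1],
  [-0.1,-0.9,0,0,0,0,1],
  [-0.1,-0.9,0,0,0,0,1],
  [0,-0.9,0,0,0,0,1],
  [0,-0.9,0,0,0,0,1],
  [0,0,0,0,0,0,1],
])

```text
time: 5.47
ee_pos: [0.5084, -0.3843, 0.1349]
eef_rot: [-0.088, 0.996, 0.005, -0.002]
ft_force: [-0.9, 0.4, -1.2]
width: 0.0255
```

Request:
send_rows([
  [0.2,-0.95,-0.1,0,0,0,1],
  [0.2,-0.95,-0.4,0,0,0,1],
  [0,0,-0.8,0,0,0,1],
  [0,0,-0.8,0,0,0,1],
  [0,0,-0.7,0,0,0,1],
  [0,0,-0.4,0,0,0,1],
  [0,0,0,0,0,0,1],
])

```text
time: 6.05
ee_pos: [0.5186, -0.4457, 0.0327]
eef_rot: [-0.087, 0.996, 0.006, -0.004]
ft_force: [-0.2, 1.2, -1.8]
width: 0.0258
```

```bash
python3 - <<'E'
from h import *
s=r.read_state();print(s['time'],s['ee_pos'],s['width'],yaw(s),s['joint_positions'].round(2))
cv2.imwrite('pics/w3.png',r.camera('wrist'));cv2.imwrite('pics/s3.png',r.camera('side'))
E
```

```text
6.05 [ 0.51864226 -0.44574017  0.03268863] 0.02576229791011108 (np.float64(99.92792152574746), np.float64(-170.06781419579167), array([-0.00814041,  0.01087243, -0.99990776])) [ 0.35  0.65  0.43  1.48 -0.29  1.08  2.58]
```

View pics/w3.png

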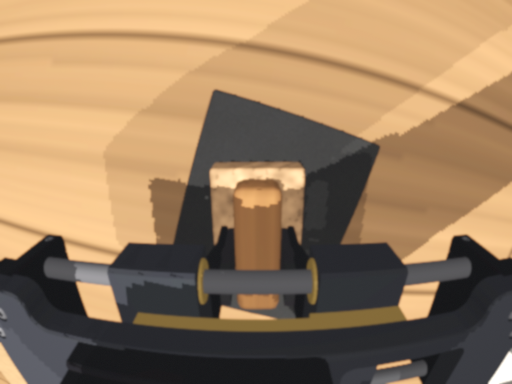

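Request:
send_rows([
  [0,0,-0.12,0,0,0,1],
  [0,0,0,0,0,0,0.4],
  [0,0,0,0,0,0,0],
  [0,0,0,0,0,0,0],
  [0,0,0,0,0,0,0],
  [0,0,0,0,0,0,0],
  [0,0,0.5,0,0,0,0],
  [0,0,0.9,0,0,-0.2,0],
  [0,0,0.9,0,0,-0.4,0],
  [0,0.4,0.9,0,0,-0.4,0],
])

```text
time: 6.98
ee_pos: [0.5198, -0.4356, 0.1353]
eef_rot: [-0.042, 0.999, 0.004, -0.002]
ft_force: [0.1, -1.2, 0.4]
width: 0.0435
```

Request:
send_rows([
  [0,0.9,0.6,0,0,-0.5,-1],
  [0,0.9,0.6,0,0,-0.5,-1],
  [0,0.9,0,0,0,-0.5,-1],
  [0,0.9,0,0,0,0,-1],
  [0,0,0,0,0,0,-1],
])

```text
time: 7.4
ee_pos: [0.5214, -0.3265, 0.188]
eef_rot: [0.03, 1.0, 0.001, 0.005]
ft_force: [1.7, 0.8, -0.5]
width: 0.0691
```

```bash
python3 - <<'E'
from h import *
s=r.read_state();print(s['time'],s['ee_pos'],s['width'],yaw(s),s['joint_positions'].round(2))
im=r.camera('top');im=cv2.resize(im[110:250,150:420],None,fx=2.9,fy=2.9);cv2.imwrite('pics/t4.png',im)
cv2.imwrite('pics/s4.png',r.camera('side'))
E
```

```text
7.4 [ 0.5214081  -0.3264673   0.18800846] 0.069124809408054 (np.float64(86.56814624034628), np.float64(176.56731367145719), array([ 1.09418684e-02,  6.81466877e-04, -9.99939904e-01])) [ 0.09  0.34  0.5   1.57 -0.18  1.26  2.13]
```

View pics/t4.png

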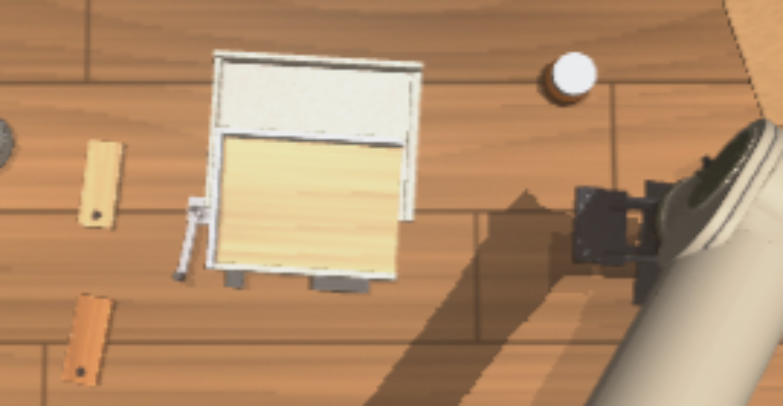

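View pics/s4.png

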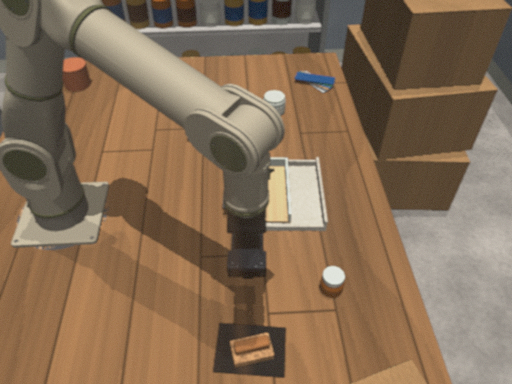

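Request:
send_rows([
  [0.05,0.95,0.1,0,0.1,-0.1,-1],
  [0.05,0.95,0.1,0,0,-0.1,-1],
  [0.05,0.95,0.1,0,0,-0.1,-1],
  [0.05,0.95,0.1,0,0,-0.1,-1],
  [0.05,0.95,0,0,0,-0.1,-1],
  [0.05,0.95,0,0,0,-0.1,-1],
  [0.05,0.95,0,0,0,-0.1,-1],
  [0.05,0.95,0,0,0,-0.1,-1],
  [0.05,0.95,0,0,0,-0.1,-1],
  [0.05,0.95,0,0,0,0,-1],
])

```text
time: 8.33
ee_pos: [0.5299, -0.0578, 0.2055]
eef_rot: [0.088, 0.996, -0.006, 0.001]
ft_force: [0.2, -0.8, -0.6]
width: 0.0873
```

Request:
send_rows([
  [0.05,0.95,0,0,0,0,-1],
  [0.05,0.95,0,0,0,0,-1],
  [0.05,0.95,0,0,0,0,-1],
  [0.05,0.95,0,0,0,0,-1],
  [0.05,0.95,0,0,0,0,-1],
  [0.05,0.95,0,0,0,0,-1],
  [0.05,0.95,0,0,0,0,-1],
  [0.05,0.95,0,0,0,0,-1],
  [0.05,0.95,0,0,0,0,-1],
  [0,0.95,0,0,0,0,-1],
])

```text
time: 9.17
ee_pos: [0.549, 0.2248, 0.2101]
eef_rot: [0.1, 0.995, -0.008, 0.003]
ft_force: [0.5, -0.1, -0.1]
width: 0.0867
```

Request:
send_rows([
  [0,0.5,0,0,0,0,-1],
  [0,0,0,0,0,0,-1],
  [0,0,0,0,0,0,-1],
])

```text
time: 9.42
ee_pos: [0.5498, 0.2439, 0.2098]
eef_rot: [0.098, 0.995, -0.008, 0.003]
ft_force: [-0.7, -1.1, 0.7]
width: 0.0872
```

```bash
cat > look.py <<'E'
import sys
from h import *
n=sys.argv[1]
s=r.read_state();np.save(f'st_{n}.npy',s,allow_pickle=True)
print(s['time'],s['ee_pos'].round(4),round(s['width'],4),s['joint_positions'].round(2),'yaw',yaw(s)[0].round(2),yaw(s)[2].round(4))
im=r.camera('wrist');cv2.imwrite(f'pics/{n}.png',im)
s=r.read_state();print('after',s['ee_pos'].round(4))
E
python3 look.py w5
```

```text
9.4167 [0.5498 0.2439 0.2098] 0.0872 [-0.63  0.29  0.16  1.55 -0.03  1.31  0.9 ] yaw 78.71 [ 0.004  -0.0168 -0.9999]
after [0.5498 0.2435 0.2098]
```

View pics/w5.png

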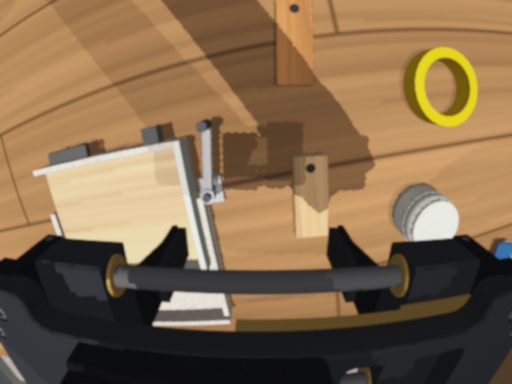

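```bash
python3 - <<'E'
from h import *
im=cv2.imread('pics/w5.png')
a=cv2.resize(im[140:250,270:350],None,fx=5,fy=5,interpolation=cv2.INTER_CUBIC)
b=cv2.resize(im[110:230,120:240],None,fx=5,fy=5,interpolation=cv2.INTER_CUBIC)[:550]
cv2.imwrite('pics/w5z.png',np.hstack([a[:550,:395],b[:,:400]]))
E
```

```text
(no output)
```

View pics/w5z.png

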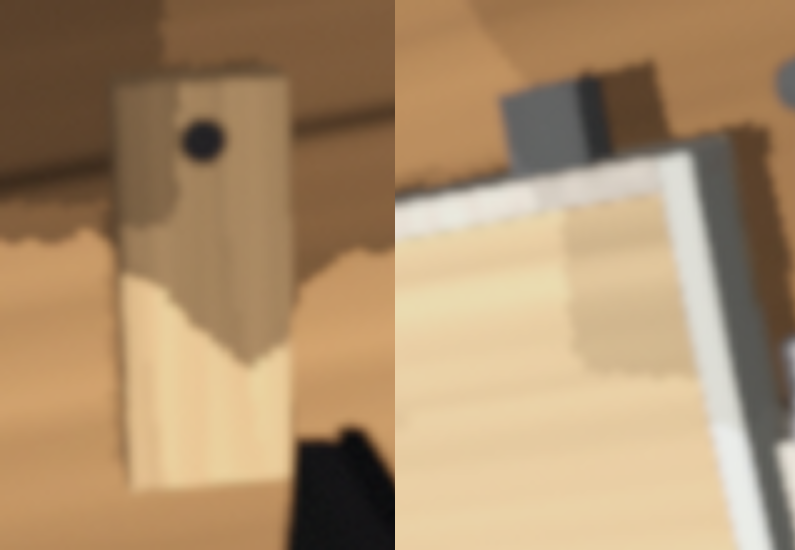

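```bash
python3 - <<'E'
from h import *
s=np.load('st_w5.npy',allow_pickle=True).item()
C=[cast('wrist',u,v,.018,s) for u,v in [(293.4,156),(327.6,155.2),(328,235.6),(296.6,237.6)]]
C=np.array(C);print(C.round(4),C.mean(0).round(4))
f=(C[0]+C[1])/2;b=(C[2]+C[3])/2;print(np.linalg.norm(b-f),np.degrees(np.arctan2((b-f)[1],(b-f)[0])),np.linalg.norm(C[0]-C[1]),np.linalg.norm(C[2]-C[3]))
print('hole',cast('wrist',310.6,168,.018,s))
C=[cast('wrist',u,v,.018,s) for u,v in [(277,0),(311,0),(312,84),(278,84)]];C=np.array(C);print('brown',C.round(4),'hole',cast('wrist',294,8,.018,s))
for n,u,v,z in [('panel outer r',34,174,.047),('panel/fence outer corner',179.4,140.4,.047),('inner corner',173.6,142,.049),('fence back outer',215,268,.049),('pin',205,125,.067),('hinge',211,197,.05)]: print(n,cast('wrist',u,v,z,s).round(4))
E
```

```text
[[0.5441 0.2871 0.018 ]
 [0.5507 0.329  0.018 ]
 [0.6595 0.3165 0.018 ]
 [0.6535 0.2741 0.018 ]] [0.6019 0.3017 0.018 ]
0.10983234073722781 -6.661921017527826 0.042409652826684976 0.04279008525912118
hole [0.56279265 0.30558867 0.018     ]
brown [[0.3535 0.304  0.018 ]
 [0.3594 0.3438 0.018 ]
 [0.4623 0.3241 0.018 ]
 [0.4557 0.2847 0.018 ]] hole [0.36696212 0.32154723 0.018     ]
panel outer r [ 0.4851 -0.0667  0.047 ]
panel/fence outer corner [0.4948 0.1634 0.047 ]
inner corner [0.4949 0.1569 0.049 ]
fence back outer [0.6614 0.164  0.049 ]
pin [0.4835 0.2003 0.067 ]
hinge [0.5662 0.184  0.05  ]
```

Request:
send_rows([
  [0.6,0.65,-0.6,0.1,0.03,0.4,-1],
  [0.6,0.65,-0.9,0.1,0.03,0.4,-1],
  [0.5,0.65,-0.9,0,0,0,-1],
  [0,0,-0.9,0,0,0,-1],
  [0,0,-0.9,0,0,0,-1],
  [0,0,-0.9,0,0,0,-1],
  [0,0,-0.4,0,0,0,-1],
  [0,0,0,0,0,0,-1],
  [0,0,0,0,0,0,-1],
])

```text
time: 10.22
ee_pos: [0.6116, 0.2831, 0.0434]
eef_rot: [0.073, 0.997, -0.001, 0.005]
ft_force: [0.6, -0.6, 0.6]
width: 0.0871
```

```bash
python3 look.py w6
```

```text
10.2167 [0.6116 0.2831 0.0434] 0.0871 [-0.61  0.57  0.14  1.52 -0.08  1.05  0.97] yaw 81.62 [ 0.0088 -0.0035 -1.    ]
after [0.6119 0.283  0.0439]
```

View pics/w6.png

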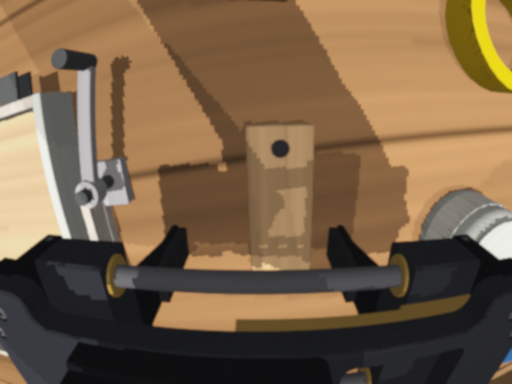

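Request:
send_rows([
  [-0.2,0.65,0,0,0,0.2,-1],
  [0,0,-0.5,0,0,0,-1],
  [0,0,-0.5,0,0,0,-1],
  [0,0,0,0,0,0,-1],
])

```text
time: 10.6
ee_pos: [0.6096, 0.3056, 0.0206]
eef_rot: [0.064, 0.998, 0.002, 0.01]
ft_force: [-0.4, 0.1, -0.8]
width: 0.0871
```

Request:
send_rows([
  [-0.1,-0.1,-0.35,0,0.2,0,-1],
  [0,0,-0.15,0,0,0,-1],
  [0,0,0,0,0,0,-1],
  [0,0,0,0,0,0,-1],
])

```text
time: 10.93
ee_pos: [0.6071, 0.303, 0.006]
eef_rot: [0.064, 0.998, 0.002, 0.001]
ft_force: [0.4, -0.7, -0.5]
width: 0.0871
```

Request:
send_rows([
  [0,0,0,0,0,0,1],
  [0,0,0,0,0,0,1],
  [0,0,0,0,0,0,1],
  [0,0,0,0,0,0,1],
  [0,0,0,0,0,0,1],
  [0,0,0,0,0,0,1],
  [0,0,0,0,0,0,1],
  [0,0,0,0,0,0,1],
  [0,0,0,0,0,0,1],
], grip_force=25)

```text
time: 11.68
ee_pos: [0.6082, 0.3028, 0.0077]
eef_rot: [0.065, 0.998, 0.003, 0.002]
ft_force: [0.8, 0.7, -0.3]
width: 0.044
```

Request:
send_rows([
  [0,0,0.5,0,0,0,1],
  [0,0,0.9,0,0,0,1],
  [0,0,0.9,0,0,0,1],
  [0,0,0.9,0,0,0,1],
  [0,0,0.4,0,0,0,1],
  [0,-0.4,0,0,0,0.2,1],
  [0,-0.9,0,0,0,0.2,1],
  [0,-0.9,0,0,0,0.2,1],
  [-0.1,-0.9,0,0,0,0.1,1],
  [-0.1,-0.9,0,0,0,0.1,1],
])

```text
time: 12.52
ee_pos: [0.5993, 0.1877, 0.1311]
eef_rot: [0.022, 1.0, 0.006, 0.003]
ft_force: [0.2, -0.6, -0.9]
width: 0.0437
```

Request:
send_rows([
  [0,-0.9,0,0,0,0,1],
  [0,-0.9,0,0,0,0,1],
  [0,0,0,0,0,0,1],
  [0,0,0,0,0,0,1],
])

```text
time: 12.85
ee_pos: [0.5996, 0.1232, 0.1368]
eef_rot: [0.026, 1.0, 0.005, 0.005]
ft_force: [0.5, 1.8, 0.1]
width: 0.0438
```

```bash
python3 look.py w7
```

```text
12.85 [0.5996 0.1232 0.1368] 0.0438 [-0.42  0.35  0.18  1.63 -0.07  1.15  1.3 ] yaw 87.0 [ 0.0112  0.0104 -0.9999]
after [0.6    0.1225 0.137 ]
```

View pics/w7.png

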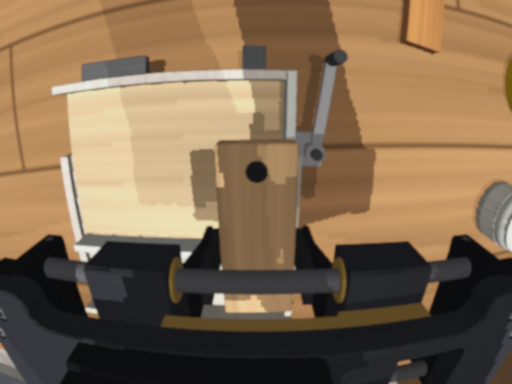

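```bash
python3 - <<'E'
from h import *
s=np.load('st_w7.npy',allow_pickle=True).item()
for n,u,v,z in [('hole',256,171,.147),('endL',218,141,.147),('endR',296,141,.147),('panel outer r',53,91,.047),('panel outer corner',297,70,.047),('fence inner front',286,80,.049),('back fence outertop r',80,236,.049),('back fence floor',90,246,.019),('pull l',148,58,.041),('pull r',82,66,.041),('keeper',254,45,.04),('pin',335,57,.067),('hinge',316,155,.05)]: print(n,cast('wrist',u,v,z,s).round(4))
E
```

```text
hole [0.5535 0.1248 0.147 ]
endL [0.5365 0.1062 0.147 ]
endR [0.5386 0.1461 0.147 ]
panel outer r [ 0.4846 -0.0675  0.047 ]
panel outer corner [0.4939 0.1628 0.047 ]
fence inner front [0.5023 0.153  0.049 ]
back fence outertop r [ 0.6364 -0.0661  0.049 ]
back fence floor [ 0.6644 -0.0785  0.019 ]
pull l [0.4717 0.0354 0.041 ]
pull r [ 0.4665 -0.0337  0.041 ]
keeper [0.4701 0.1284 0.04  ]
pin [0.4851 0.1904 0.067 ]
hinge [0.5668 0.1766 0.05  ]
```

Request:
send_rows([
  [0,-0.3,-0.5,-0.06,0.07,0,1],
  [0,-0.3,-0.8,-0.06,0.06,0,1],
  [0,0,-0.8,0,0,0,1],
  [0,0,-0.8,0,0,0,1],
  [0,0,-0.4,0,0,0,1],
  [0,0,0,0,0,0,1],
  [0,0,0,0,0,0,1],
])

```text
time: 13.48
ee_pos: [0.5988, 0.1076, 0.0313]
eef_rot: [0.022, 1.0, -0.0, -0.0]
ft_force: [0.1, 0.2, -0.8]
width: 0.0434
```

```bash
python3 look.py w8
```

```text
13.4833 [0.5988 0.1076 0.0313] 0.0434 [-0.39  0.47  0.17  1.71 -0.09  0.97  1.34] yaw 87.44 [-9.e-04 -9.e-04 -1.e+00]
after [0.5987 0.1077 0.0314]
```

View pics/w8.png

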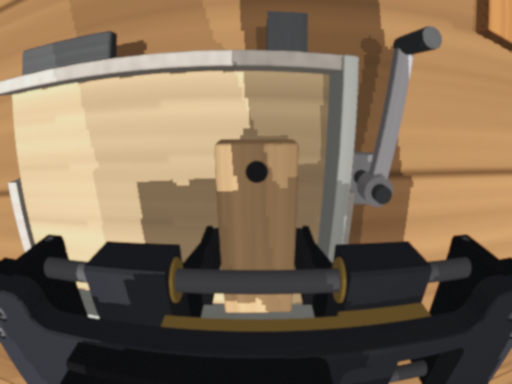

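Request:
send_rows([
  [0,0,-0.13,0,0,0,1],
  [0,0,-0.03,0,0,0,1],
  [0,0,0,0,0,0,-0.25],
  [0,0,0,0,0,0,-0.25],
  [0,0,0,0,0,0,-0.25],
  [0,0,0,0,0,0,-0.25],
  [0,0,0.3,0,0,0,-0.25],
  [0,0,0.6,0,0,0,-0.25],
  [0,0,0.6,0,0,0,-0.25],
  [0,0,0,0,0,0,-0.25],
])

```text
time: 14.37
ee_pos: [0.6012, 0.1089, 0.0788]
eef_rot: [0.022, 1.0, 0.001, 0.002]
ft_force: [0.8, 0.6, 0.3]
width: 0.0543
```

```bash
python3 look.py w9
```

```text
14.3667 [0.6012 0.1089 0.0788] 0.0543 [-0.4   0.41  0.18  1.68 -0.08  1.05  1.33] yaw 87.51 [ 0.005  0.001 -1.   ]
after [0.6007 0.1088 0.0773]
```

View pics/w9.png

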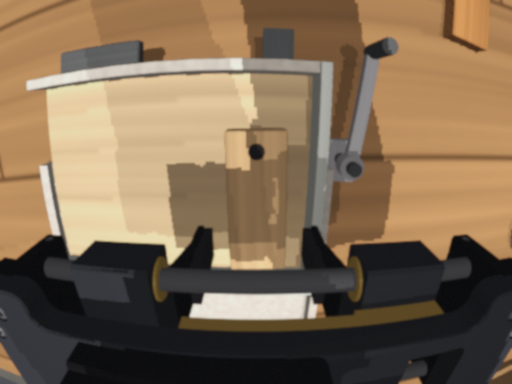

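Request:
send_rows([
  [0,-0.7,0,0,0,0,1],
  [-0.1,-0.9,0,0,0,0,1],
  [-0.1,-0.4,0,0,0,0,1],
  [0,0,-0.5,0,0,0,1],
  [0,0,-0.7,0,0,0,1],
  [0,0,-0.5,0,0,0,1],
  [0,0,0,0,0,0,1],
  [0,0,0,0,0,0,1],
])

```text
time: 15.08
ee_pos: [0.5931, 0.0474, 0.0247]
eef_rot: [0.022, 1.0, 0.001, 0.002]
ft_force: [-0.1, 0.6, 0.2]
width: 0.0089
```

Request:
send_rows([
  [0,0.5,0,0,0,0,1],
  [0,0.3,0,0,0,0,1],
  [0,0.2,0,0,0,0,1],
  [0,0.2,0,0,0,0,1],
  [0,0.2,0,0,0,0,1],
])

```text
time: 15.5
ee_pos: [0.5939, 0.0905, 0.0275]
eef_rot: [0.023, 1.0, 0.001, 0.003]
ft_force: [0.7, -1.2, 0.1]
width: 0.0004
```

Request:
send_rows([
  [0,0.15,0,0,0,0,1],
  [0,0,0,0,0,0,1],
])

```text
time: 15.67
ee_pos: [0.594, 0.0949, 0.0279]
eef_rot: [0.022, 1.0, -0.0, 0.003]
ft_force: [-0.3, -3.4, 0.4]
width: 0.0003
```

```bash
python3 look.py w10
```

```text
15.6667 [0.594  0.0949 0.0279] 0.0003 [-0.38  0.46  0.18  1.74 -0.09  0.95  1.36] yaw 87.43 [ 6.4e-03 -3.0e-04 -1.0e+00]
after [0.594  0.0948 0.0279]
```

View pics/w10.png

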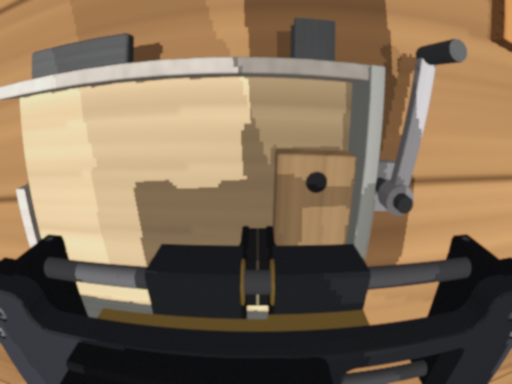

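Request:
send_rows([
  [0,0.15,0,0,0,0,1],
  [0,0.15,0,0,0,0,1],
  [0,0,0,0,0,0,1],
])

```text
time: 15.97
ee_pos: [0.594, 0.0937, 0.0279]
eef_rot: [0.026, 1.0, -0.005, 0.003]
ft_force: [0.1, 0.3, 0.1]
width: 0.0006
```

Request:
send_rows([
  [0,0.3,0,0,0,0,1],
  [0,0.3,0,0,0,0,1],
])

```text
time: 16.13
ee_pos: [0.5941, 0.0952, 0.028]
eef_rot: [0.032, 0.999, -0.014, 0.001]
ft_force: [-5.5, -30.7, 9.6]
width: 0.0006
```

Request:
send_rows([
  [0,-0.4,0,-0.05,0.1,0,1],
  [0,0,0.7,0,0,0,1],
  [0,0,0.9,0,0,0,1],
  [-0.8,0.6,0,0,0,0,1],
  [-0.9,0.6,0,0,0,0,1],
  [-0.7,0.3,0,0,0,0,1],
  [0,0,0,0,0,0,1],
  [0,0,0,0,0,0,1],
])

```text
time: 16.8
ee_pos: [0.5203, 0.1287, 0.079]
eef_rot: [0.035, 0.999, -0.016, -0.002]
ft_force: [0.6, -0.7, 0.4]
width: 0.0006
```

```bash
python3 look.py w11
```

```text
16.8 [0.5203 0.1287 0.079 ] 0.0006 [-0.5   0.28  0.18  1.86 -0.02  1.03  1.18] yaw 86.03 [-0.0057 -0.0318 -0.9995]
after [0.5204 0.1289 0.0789]
```

View pics/w11.png

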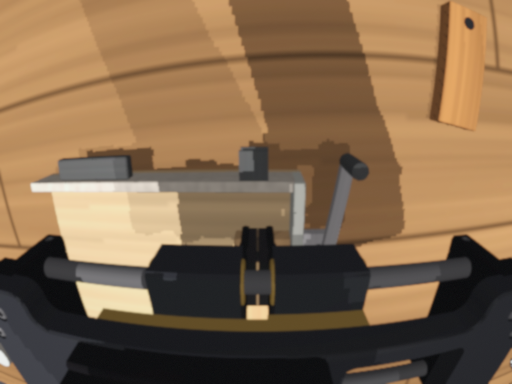

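Request:
send_rows([
  [0.1,0.1,-0.5,0.36,-0.06,0.2,1],
  [0,0,-0.6,0,0,0,1],
  [0,0,-0.5,0,0,0,1],
  [0,0,0,0,0,0,1],
])

```text
time: 17.18
ee_pos: [0.5276, 0.1318, 0.0307]
eef_rot: [0.026, 1.0, 0.002, 0.002]
ft_force: [-0.0, 0.2, 0.6]
width: 0.0004
```

Request:
send_rows([
  [0.2,0,-0.15,0,0,0,1],
  [0.15,0,0,0,0,0,1],
  [0.15,0,0,0,0,0,1],
])

```text
time: 17.43
ee_pos: [0.5435, 0.1311, 0.026]
eef_rot: [0.027, 1.0, 0.001, 0.001]
ft_force: [-4.4, 0.1, 0.2]
width: 0.0004
```

Request:
send_rows([
  [0.15,0,0,0,0,0,1],
  [0,0,0,0,0,0,1],
])

```text
time: 17.6
ee_pos: [0.549, 0.1308, 0.0263]
eef_rot: [0.027, 1.0, 0.001, 0.0]
ft_force: [-1.8, -0.5, -0.2]
width: 0.0003
```

Request:
send_rows([
  [-0.3,0,0,0,0,0,1],
  [0,0,0.6,0,0,0,1],
  [0,0,0.9,0,0,0,1],
  [0,0.4,0.9,0,0,0,-1],
  [0.1,0.8,0.9,0,0,0,-1],
  [0.1,0.8,0.9,0,0,0,-1],
  [0.1,0.9,0.6,0,0,0,-1],
  [0,0.9,0,0,0,0,-1],
  [0,0.5,0,0,0,0,-1],
  [0,0,0,0,0,0,-1],
])

```text
time: 18.43
ee_pos: [0.5489, 0.2634, 0.1852]
eef_rot: [0.03, 0.999, 0.005, 0.009]
ft_force: [0.0, -0.5, 0.0]
width: 0.0394
```

```bash
python3 look.py w12
```

```text
18.4333 [0.5489 0.2634 0.1852] 0.0394 [-0.62  0.3   0.12  1.58 -0.04  1.24  1.02] yaw 86.53 [ 0.0173  0.0088 -0.9998]
after [0.549  0.2619 0.185 ]
```

View pics/w12.png

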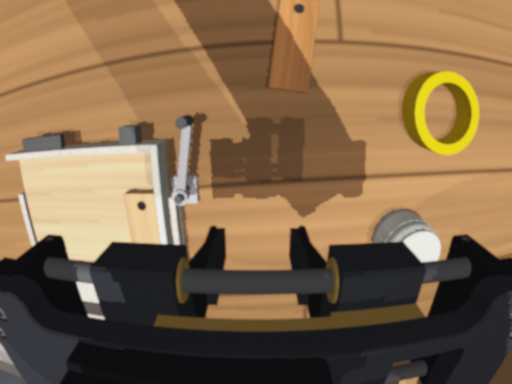

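```bash
python3 - <<'E'
from h import *
s=np.load('st_w12.npy',allow_pickle=True).item()
h=cast('wrist',299,8,.018,s);a=cast('wrist',270,88,.018,s);b=cast('wrist',306,91,.018,s);m=(a+b)/2
print(h,a,b,np.linalg.norm(m-h),np.degrees(np.arctan2((m-h)[1],(m-h)[0])),(h+(m-h)*40/95))
s['ee_pos']=s['ee_pos']
im=r.camera('top');cv2.imwrite('pics/t12.png',cv2.resize(im[110:250,100:310],None,fx=3.8,fy=3.8,interpolation=cv2.INTER_CUBIC))
for u,v,z,n in [(5,158,.047,'panel r'),(165,140,.047,'panel l'),(142,206,.037,'hole1'),(126,193,.037,'c1'),(154,190,.037,'c2')]: print(n,cast('wrist',u,v,z,s).round(4))
E
```

```text
[0.36682887 0.3217693  0.018     ] [0.45705782 0.28466528 0.018     ] [0.46182077 0.32389308 0.018     ] 0.09424751867381076 -10.694744051561974 [0.40582273 0.31440504 0.018     ]
panel r [ 0.4952 -0.07    0.047 ]
panel l [0.5017 0.1718 0.047 ]
hole1 [0.5768 0.1285 0.037 ]
c1 [0.5596 0.1109 0.037 ]
c2 [0.5583 0.1472 0.037 ]
```

View pics/t12.png

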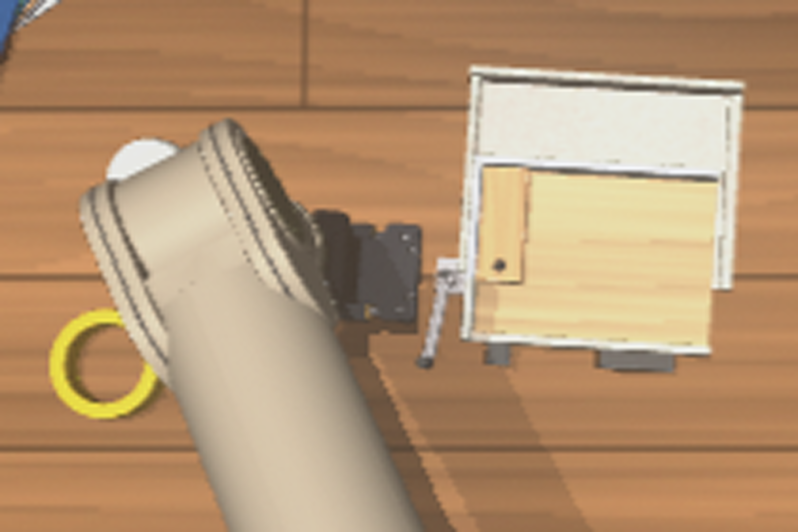

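Request:
send_rows([
  [-0.6,0.3,-0.2,-0.1,0.2,-0.3,-1],
  [-0.8,0.3,-0.4,0,0,-0.4,-1],
  [-0.8,0.3,-0.5,0,0,-0.4,-1],
  [-0.8,0.3,-0.6,0,0,-0.4,-1],
  [-0.8,0.3,-0.6,0,0,0,-1],
  [-0.6,0.2,-0.6,0,0,0,-1],
  [0,0,0,0,0,0,-1],
  [0,0,0,0,0,0,-1],
])

```text
time: 19.2
ee_pos: [0.4154, 0.2961, 0.0941]
eef_rot: [0.109, 0.994, -0.004, 0.002]
ft_force: [0.8, -1.1, 0.0]
width: 0.0864
```

```bash
python3 look.py w13
```

```text
19.2 [0.4154 0.2961 0.0941] 0.0864 [-0.77  0.2   0.07  1.92 -0.01  1.03  0.64] yaw 77.44 [ 0.0034 -0.0082 -1.    ]
after [0.4154 0.2959 0.0939]
```

View pics/w13.png

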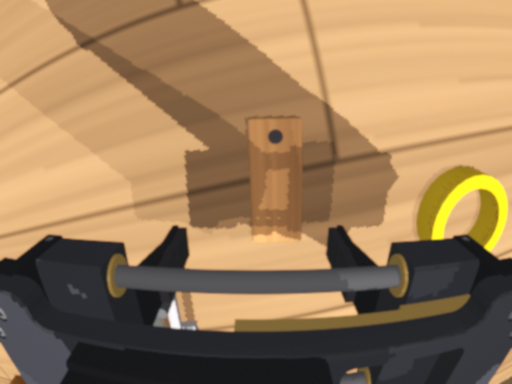

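```bash
python3 - <<'E'
from h import *
s=np.load('st_w13.npy',allow_pickle=True).item()
C=np.array([cast('wrist',u,v,.018,s) for u,v in [(247,117),(301,117),(300.5,240),(251,241)]]);f=(C[0]+C[1])/2;b=(C[2]+C[3])/2
print(C.mean(0),np.linalg.norm(b-f),np.degrees(np.arctan2((b-f)[1],(b-f)[0])),np.linalg.norm(C[0]-C[1]),cast('wrist',275,136,.018,s))
E
```

```text
[0.40433866 0.31369186 0.018     ] 0.10852951158996933 -10.797980928776758 0.04294532984954383 [0.3663243 0.3213267 0.018    ]
```

Request:
send_rows([
  [-0.1,0.6,-0.4,0.08,0.03,0.35,-1],
  [0,0,-0.8,0,0,0,-1],
  [0,0,-0.8,0,0,0,-1],
  [0,0,-0.4,0,0,0,-1],
  [0,0,0,0,0,0,-1],
])

```text
time: 19.67
ee_pos: [0.4217, 0.311, 0.0247]
eef_rot: [0.099, 0.995, 0.002, 0.005]
ft_force: [-0.7, -0.1, -0.3]
width: 0.0872
```

Request:
send_rows([
  [-0.4,0.08,-0.4,0,0.1,0.1,-1],
  [0,0,-0.2,0,0,0,-1],
  [0,0,0,0,0,0,-1],
  [0,0,0,0,0,0,-1],
])

```text
time: 20.0
ee_pos: [0.4121, 0.3123, 0.0078]
eef_rot: [0.096, 0.995, 0.003, 0.002]
ft_force: [0.5, -0.4, 0.6]
width: 0.0871
```

Request:
send_rows([
  [0,0.03,-0.04,0,0,0,1],
  [0,0,0,0,0,0,1],
  [0,0,0,0,0,0,1],
  [0,0,0,0,0,0,1],
  [0,0,0,0,0,0,1],
  [0,0,0,0,0,0,1],
  [0,0,0,0,0,0,1],
  [0,0,0,0,0,0,1],
  [0,0,0,0,0,0,1],
], grip_force=25)

```text
time: 20.75
ee_pos: [0.4139, 0.3144, 0.0092]
eef_rot: [0.096, 0.995, 0.004, 0.003]
ft_force: [-1.0, -1.1, 0.1]
width: 0.0435
```

Request:
send_rows([
  [0,0,0.5,0,0,0,1],
  [0,0,0.9,0,0,0,1],
  [0,0,0.9,0,0,0,1],
  [0,0,0.9,0,0,0,1],
  [0.4,-0.4,0.4,0,0,0.2,1],
  [0.6,-0.8,0,0,0,0.3,1],
  [0.7,-0.9,0,0,0,0.3,1],
  [0.7,-0.9,0,0,0,0.3,1],
  [0.7,-0.9,0,0,0,0.3,1],
  [0.7,-0.9,0,0,0,0.2,1],
])

```text
time: 21.58
ee_pos: [0.5246, 0.1717, 0.1224]
eef_rot: [0.015, 1.0, 0.005, 0.002]
ft_force: [0.1, 0.5, -1.3]
width: 0.0441
```

Request:
send_rows([
  [0.7,-0.9,0,0,0,0,1],
  [0.7,-0.9,0,0,0,0,1],
  [0.7,-0.9,0,0,0,0,1],
  [0.6,-0.5,0,0,0,0,1],
  [0,0,0,0,0,0,1],
  [0,0,0,0,0,0,1],
])

```text
time: 22.08
ee_pos: [0.6117, 0.0606, 0.1217]
eef_rot: [0.019, 1.0, 0.003, 0.003]
ft_force: [-0.5, 1.0, -0.9]
width: 0.044
```

```bash
python3 look.py w14
```

```text
22.0833 [0.6117 0.0606 0.1217] 0.044 [-0.36  0.38  0.24  1.63 -0.1   1.14  1.44] yaw 87.78 [ 0.0052  0.0054 -1.    ]
after [0.6115 0.0605 0.1217]
```

View pics/w14.png

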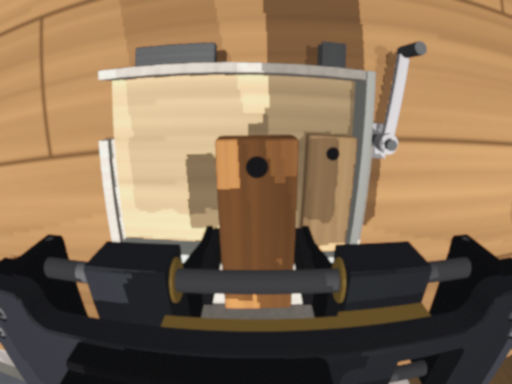

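```bash
python3 - <<'E'
from h import *
s=np.load('st_w14.npy',allow_pickle=True).item()
for u,v,z,n in [(100,76,.047,'panel outer r'),(373,73,.047,'panel l'),(333,153,.037,'hole1'),(308,134,.037,'c1 front right'),(357,137,.037,'c2'),(303,240,.037,'right edge back'),(257,166,.1305,'hole2 held')]: print(n,cast('wrist',u,v,z,s).round(4))
E
```

```text
panel outer r [ 0.4961 -0.0681  0.047 ]
panel l [0.5067 0.1597 0.047 ]
hole1 [0.5757 0.1276 0.037 ]
c1 front right [0.559  0.1056 0.037 ]
c2 [0.5619 0.1492 0.037 ]
right edge back [0.6573 0.1022 0.037 ]
hole2 held [0.5633 0.0621 0.1305]
```

Request:
send_rows([
  [0,-0.25,-0.5,-0.05,0.05,0,1],
  [0,0,-0.8,0,0,0,1],
  [0,0,-0.8,0,0,0,1],
  [0,0,-0.5,0,0,0,1],
  [0,0,0,0,0,0,1],
  [0,0,0,0,0,0,1],
])

```text
time: 22.63
ee_pos: [0.6074, 0.0582, 0.0383]
eef_rot: [0.015, 1.0, 0.001, -0.001]
ft_force: [-0.1, -0.4, -0.2]
width: 0.0437
```

```bash
python3 look.py w15
```

```text
22.6333 [0.6074 0.0582 0.0383] 0.0437 [-0.35  0.47  0.23  1.7  -0.13  0.99  1.46] yaw 88.27 [-0.0014  0.0028 -1.    ]
after [0.6072 0.0584 0.0384]
```

View pics/w15.png

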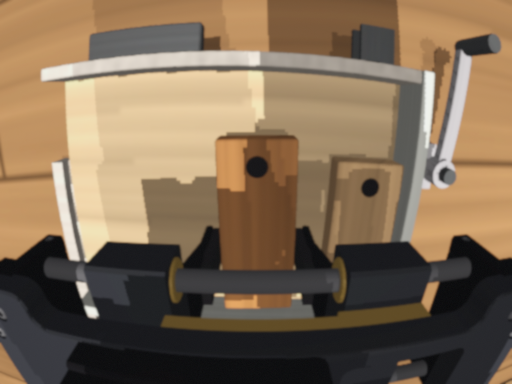

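Request:
send_rows([
  [0,-0.03,-0.2,0,0,0,1],
  [0,0,-0.08,0,0,0,1],
  [0,0,0,0,0,0,1],
  [0,0,0,0,0,0,1],
])

```text
time: 23.02
ee_pos: [0.6085, 0.0587, 0.0322]
eef_rot: [0.014, 1.0, 0.002, 0.001]
ft_force: [0.1, -0.1, -0.3]
width: 0.0437
```

Request:
send_rows([
  [0,-0.03,-0.1,0,0,0,1],
  [0,0,0,0,0,0,1],
  [0,0,0,0,0,0,-0.22],
  [0,0,0,0,0,0,-0.22],
  [0,0,0,0,0,0,-0.22],
  [0,0,0,0,0,0,-0.22],
  [0,0,0.3,0,0,0,-0.22],
  [0,0,0.6,0,0,0,-0.22],
  [0,0,0.6,0,0,0,-0.22],
  [0,0,0,0,0,0,-0.22],
])

```text
time: 23.85
ee_pos: [0.6092, 0.0573, 0.0783]
eef_rot: [0.014, 1.0, 0.002, 0.002]
ft_force: [0.8, -0.4, 0.0]
width: 0.0533
```

Request:
send_rows([
  [0,-0.7,0,0,0,-0.2,1],
  [-0.1,-0.9,0,0,0,0,1],
  [-0.1,-0.5,0,0,0,0,1],
  [0,0,-0.5,0,0,0,1],
  [0,0,-0.7,0,0,0,1],
  [0,0,-0.5,0,0,0,1],
  [0,0,0,0,0,0,1],
  [0,0,0,0,0,0,1],
])

```text
time: 24.52
ee_pos: [0.6051, -0.008, 0.0312]
eef_rot: [0.023, 1.0, 0.003, 0.006]
ft_force: [0.5, 0.2, 1.4]
width: 0.0076
```

```bash
python3 look.py w16
```

```text
24.5167 [ 0.6051 -0.008   0.0312] 0.0076 [-0.26  0.46  0.25  1.73 -0.14  0.95  1.57] yaw 87.35 [ 0.012   0.0055 -0.9999]
after [ 0.605  -0.0079  0.0312]
```

View pics/w16.png

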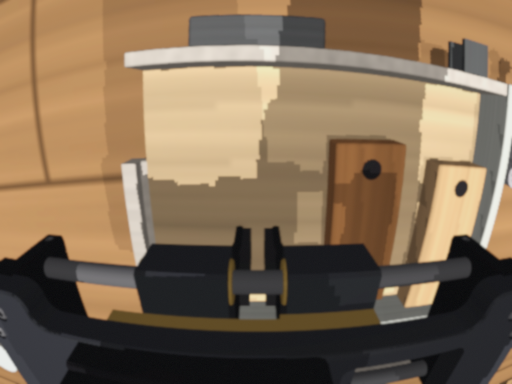

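Request:
send_rows([
  [-0.1,0.4,-0.15,-0.06,0.12,0,1],
  [0,0.4,0,0,0,0,1],
  [0,0.4,0,0,0,0,1],
  [0,0.2,0,0,0,0,1],
  [0,0.2,0,0,0,0,1],
  [0,0,0,0,0,0,1],
])

```text
time: 25.07
ee_pos: [0.6045, 0.0446, 0.0317]
eef_rot: [0.023, 1.0, 0.001, 0.004]
ft_force: [-0.3, 0.7, -0.5]
width: 0.0005
```

Request:
send_rows([
  [0,0.1,-0.15,0,0,0,1],
  [0,0.15,0,0,0,0,1],
  [0,0.2,0,0,0,0,1],
])

```text
time: 25.32
ee_pos: [0.6047, 0.0505, 0.0272]
eef_rot: [0.025, 1.0, -0.004, 0.004]
ft_force: [-1.9, -27.7, 11.9]
width: 0.0004
```

Request:
send_rows([
  [0,-0.4,0,0.05,0.1,0,1],
  [0,0,0.7,0,0,0,1],
  [0,0,0.9,0,0,0,1],
  [-0.8,0.5,0,0,0,0,1],
  [-0.9,0.6,0,0,0,0,1],
  [-0.8,0.6,0,0,0,0,1],
  [0,0,0,0,0,0,1],
  [0,0,0,0,0,0,1],
])

```text
time: 25.98
ee_pos: [0.5265, 0.0837, 0.0754]
eef_rot: [0.03, 1.0, -0.004, -0.001]
ft_force: [1.0, -1.1, -0.5]
width: 0.0003
```

```bash
python3 look.py w17
```

```text
25.9833 [0.5265 0.0837 0.0754] 0.0003 [-0.45  0.27  0.23  1.88 -0.06  1.    1.32] yaw 86.52 [-0.0028 -0.0081 -1.    ]
after [0.5264 0.084  0.0753]
```

View pics/w17.png

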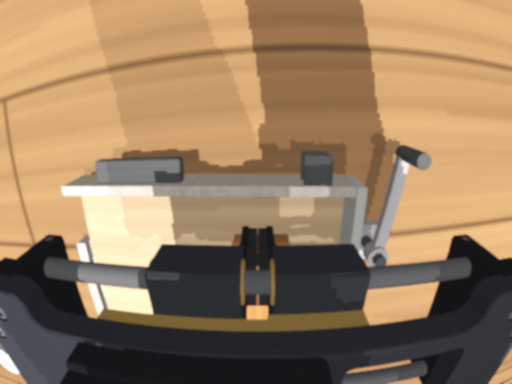

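Request:
send_rows([
  [0,0.1,-0.5,0.08,0,0.1,1],
  [-0.1,0,-0.6,0,0,0,1],
  [-0.1,0,-0.4,0,0,0,1],
  [0,0,-0.1,0,0,0,1],
])

```text
time: 26.37
ee_pos: [0.524, 0.0852, 0.0269]
eef_rot: [0.027, 1.0, -0.0, 0.001]
ft_force: [-0.7, -0.2, 0.9]
width: 0.0003
```

Request:
send_rows([
  [0.3,0,0,0,0,0,1],
  [0.2,0,0,0,0,0,1],
  [0.15,0,0,0,0,0,1],
  [0.1,0,0,0,0,0,1],
])

```text
time: 26.7
ee_pos: [0.5492, 0.0833, 0.0268]
eef_rot: [0.029, 1.0, -0.001, -0.0]
ft_force: [-4.2, 0.7, -0.3]
width: 0.0004
```

Request:
send_rows([
  [0.15,0,0,0,0,0,1],
  [-0.3,0,0,0,0,0,1],
  [0,0,0.6,0,0,0,1],
  [-0.3,0,0.9,0,0,0,1],
  [-0.3,-0.3,0.9,0,0,0,1],
  [-0.3,-0.3,0.9,0,0,0,1],
  [0,0,0,0,0,0,1],
  [0,0,0,0,0,0,1],
])

```text
time: 27.37
ee_pos: [0.5168, 0.0644, 0.1314]
eef_rot: [0.029, 1.0, -0.001, 0.002]
ft_force: [0.1, 0.1, -0.2]
width: 0.0007
```

```bash
python3 look.py w18; python3 - <<'E'
from h import *
im=r.camera('side');cv2.imwrite('pics/s18.png',cv2.resize(im[120:250,190:350],None,fx=5,fy=4.5,interpolation=cv2.INTER_CUBIC))
im=r.camera('top');cv2.imwrite('pics/t18.png',cv2.resize(im[110:230,200:320],None,fx=5,fy=5,interpolation=cv2.INTER_CUBIC))
E
```

```text
27.3667 [0.5168 0.0644 0.1314] 0.0007 [-0.44  0.17  0.25  1.87 -0.04  1.11  1.34] yaw 86.7 [ 0.004  -0.0013 -1.    ]
after [0.5173 0.0642 0.1316]
```

View pics/w18.png

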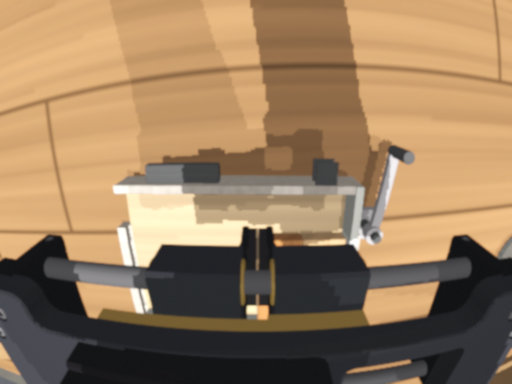

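View pics/t18.png

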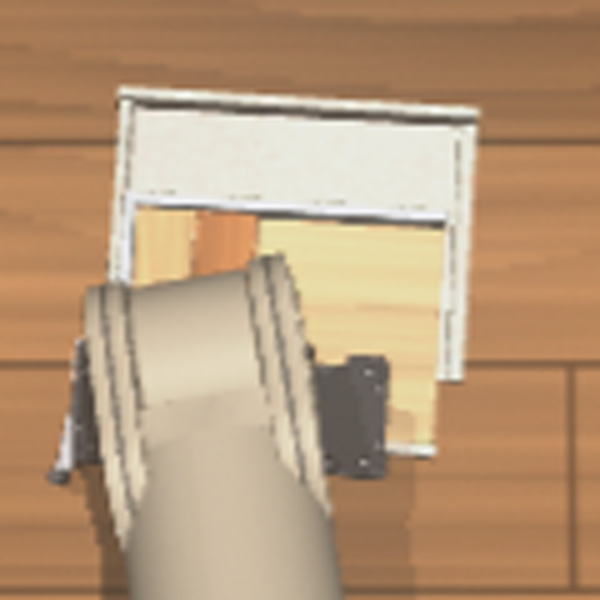

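View pics/s18.png

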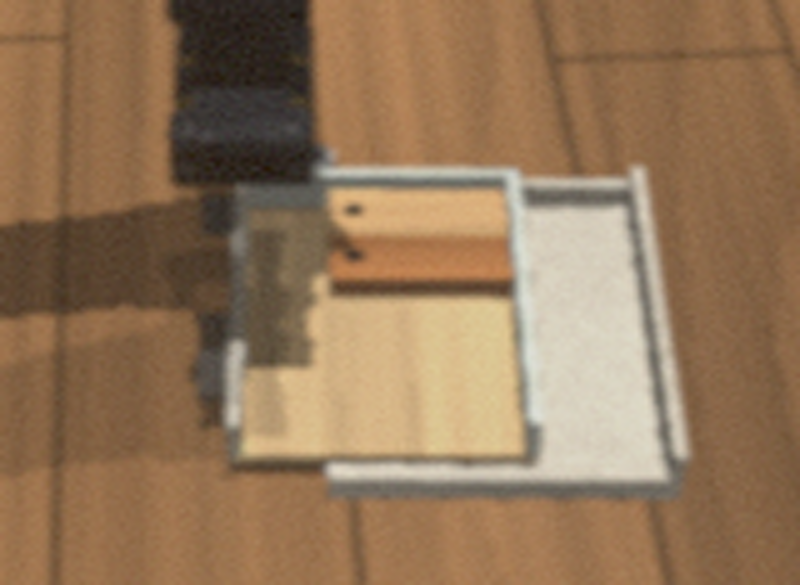

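Request:
send_rows([
  [0.7,0.1,0.5,0,0,0,-1],
  [0.9,0.1,0.5,0,0,0,-1],
  [0.9,0.1,0.3,0,0,0,-1],
  [0.9,0.1,0,0,0,0,-1],
  [0.9,0.1,0,0,0,0,-1],
  [0.9,0.1,0,0,0,0,-1],
  [0.9,0,0,0,0,0,-1],
  [0,0,0,0,0,0,-1],
  [0,0,0,0,0,0,-1],
])

```text
time: 28.27
ee_pos: [0.7027, 0.0863, 0.1548]
eef_rot: [0.026, 1.0, -0.003, -0.009]
ft_force: [0.3, -0.0, -0.6]
width: 0.0528
```

```bash
python3 look.py w19; python3 - <<'E'
import cv2
im=cv2.imread('pics/w19.png');cv2.imwrite('pics/w19z.png',cv2.resize(im[30:260,170:400],None,fx=2.6,fy=2.6,interpolation=cv2.INTER_CUBIC))
E
```

```text
28.2667 [0.7027 0.0863 0.1548] 0.0528 [-0.36  0.57  0.26  1.29 -0.14  1.32  1.42] yaw 87.03 [-0.0174 -0.006  -0.9998]
after [0.7021 0.0863 0.1544]
```

View pics/w19.png

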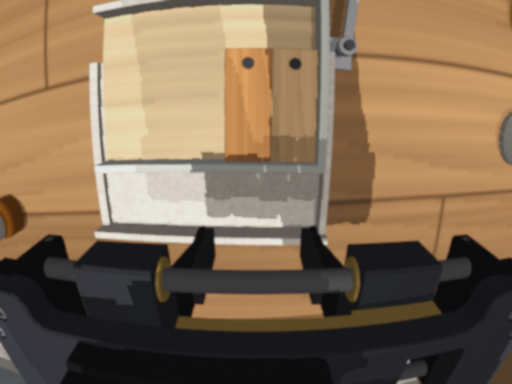

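View pics/w19z.png

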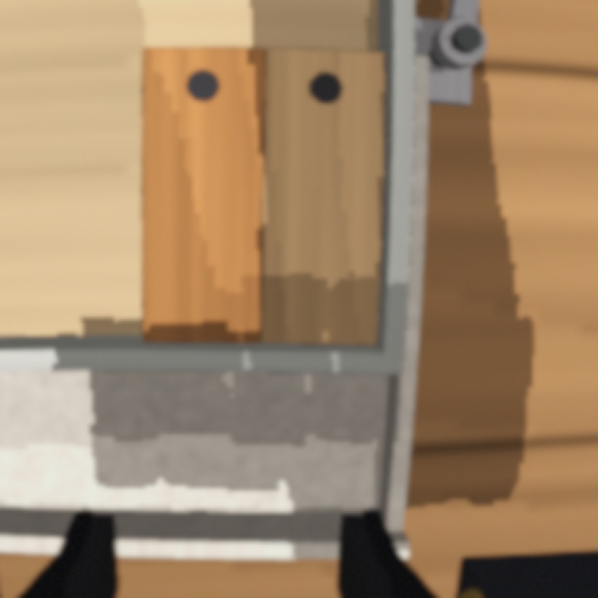

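Request:
send_rows([
  [-0.7,-0.2,0,0.07,-0.1,0,1],
  [-0.9,-0.3,0,0,-0.1,0,1],
  [-0.9,-0.3,0,0,0,0,1],
  [-0.9,-0.3,0,0,0,0,1],
  [-0.9,-0.3,0,0,0,0,1],
  [-0.9,-0.3,0,0,0,0,1],
  [-0.9,-0.3,0,0,0,0,1],
  [-0.9,-0.3,0,0,0,0,1],
  [-0.9,-0.3,-0.3,0,0,0,1],
  [-0.5,0,-0.5,0,0,0,1],
])

```text
time: 29.15
ee_pos: [0.431, 0.0079, 0.1228]
eef_rot: [0.023, 1.0, 0.001, -0.002]
ft_force: [0.6, -0.2, 0.4]
width: 0.0062
```

Request:
send_rows([
  [0,0,-0.5,0,0,0,1],
  [0,0,0,0,0,0,1],
  [0,0,0,0,0,0,1],
])

```text
time: 29.4
ee_pos: [0.4236, 0.0077, 0.1052]
eef_rot: [0.023, 1.0, 0.002, -0.004]
ft_force: [0.9, 0.0, 1.0]
width: 0.0009
```

```bash
python3 look.py w20
```

```text
29.4 [0.4236 0.0077 0.1052] 0.0009 [-0.39 -0.01  0.27  2.11 -0.    1.04  1.41] yaw 87.42 [-0.0077  0.004  -1.    ]
after [0.4238 0.0076 0.1052]
```

View pics/w20.png

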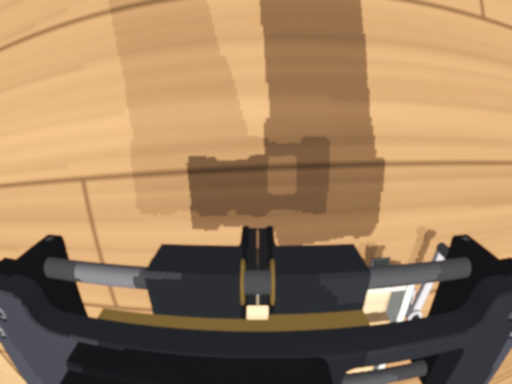

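Request:
send_rows([
  [0.3,-0.15,-0.5,-0.05,-0.08,0,1],
  [0.2,0,-0.8,0,0,0,1],
  [0,0,-0.7,0,0,0,1],
  [0,0,-0.2,0,0,0,1],
  [0,0,0,0,0,0,1],
])

```text
time: 29.87
ee_pos: [0.444, 0.0044, 0.0416]
eef_rot: [0.022, 1.0, 0.0, 0.004]
ft_force: [-0.4, -0.7, 1.0]
width: 0.0004
```

```bash
python3 look.py w21; python3 - <<'E'
from h import *
im=r.camera('side');cv2.imwrite('pics/s21.png',cv2.resize(im[120:250,190:350],None,fx=5,fy=4.5,interpolation=cv2.INTER_CUBIC))
E
```

```text
29.8667 [0.444  0.0044 0.0416] 0.0004 [-0.38  0.13  0.28  2.14 -0.05  0.88  1.46] yaw 87.53 [ 7.5e-03  7.0e-04 -1.0e+00]
after [0.4441 0.0044 0.0421]
```

View pics/s21.png

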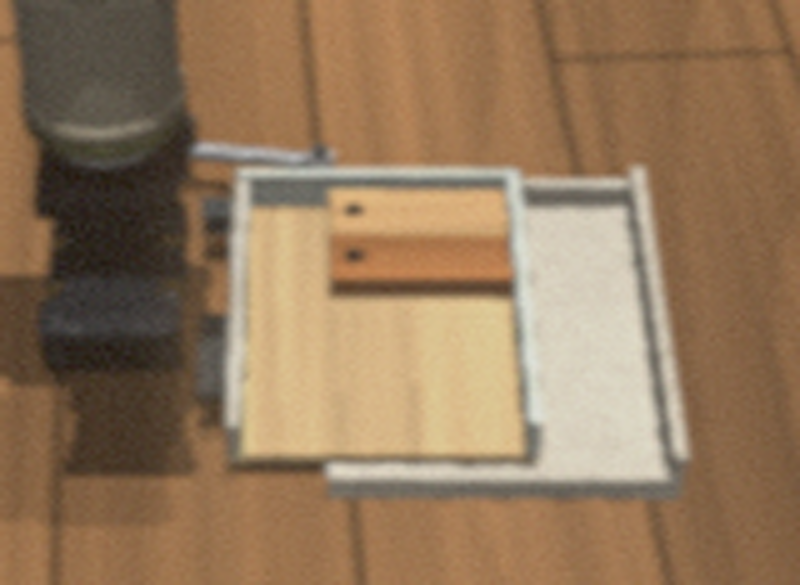

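Request:
send_rows([
  [0,0,-0.35,0,0.07,0,1],
  [0.3,0,0,0,0,0,1],
  [0.3,0,0,0,0,0,1],
  [0.2,0,0,0,0,0,1],
  [0.2,0,0,0,0,0,1],
  [0.2,0,0,0,0,0,1],
  [0.2,-0.01,0,0,0,0,1],
])

```text
time: 30.55
ee_pos: [0.4908, 0.0042, 0.0345]
eef_rot: [0.022, 1.0, 0.001, 0.001]
ft_force: [-3.8, 0.1, 4.2]
width: 0.0006
```

Request:
send_rows([
  [-0.3,0,0,0,0,0,1],
  [0,0,-0.25,0,0,0,1],
  [0,0,0,0,0,0,1],
  [0.2,0,0,0,0,0,1],
  [0.2,0,0,0,0,0,1],
])

```text
time: 30.97
ee_pos: [0.4948, 0.0045, 0.0265]
eef_rot: [0.021, 1.0, 0.001, 0.003]
ft_force: [-5.4, -0.9, 3.5]
width: 0.0002
```

Request:
send_rows([
  [0.25,-0.02,0.05,0,0,0,1],
  [0.25,-0.02,0,0,0,0,1],
  [0.25,-0.02,0,0,0,0,1],
  [0.25,-0.02,0,0,0,0,1],
  [0.25,-0.02,0,0,0,0,1],
  [0.25,-0.02,0,0,0,0,1],
])

```text
time: 31.47
ee_pos: [0.5385, 0.0016, 0.0266]
eef_rot: [0.021, 1.0, 0.002, -0.004]
ft_force: [-49.2, 3.3, 36.1]
width: 0.0005
```

```bash
python3 look.py w22; python3 - <<'E'
from h import *
print(r.read_state()['ft_force'])
im=r.camera('side');cv2.imwrite('pics/s22.png',cv2.resize(im[120:250,190:350],None,fx=5,fy=4.5,interpolation=cv2.INTER_CUBIC))
E
```

```text
31.4667 [0.5385 0.0016 0.0266] 0.0005 [-0.33  0.36  0.28  1.9  -0.13  0.91  1.55] yaw 87.59 [-0.0088  0.0037 -1.    ]
after [0.538  0.0016 0.0263]
[-20.65076033   2.47669177  11.76137092]
```

View pics/s22.png

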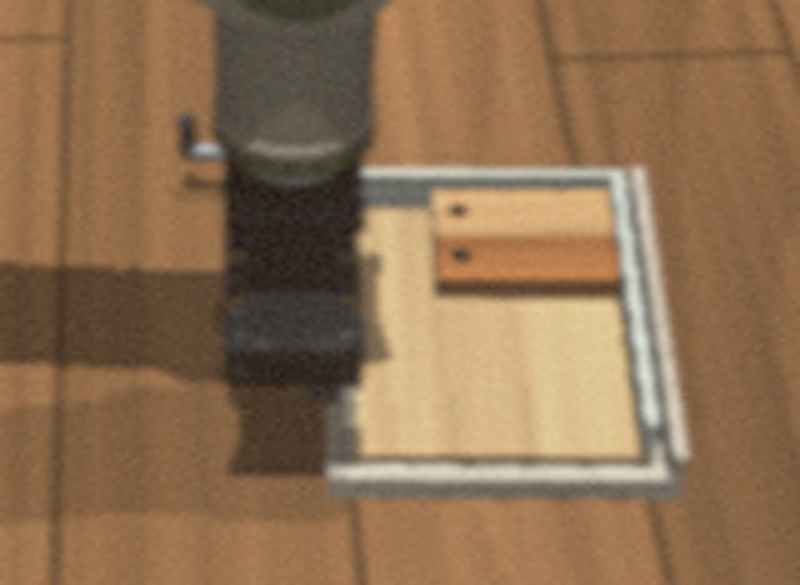

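View pics/w22.png

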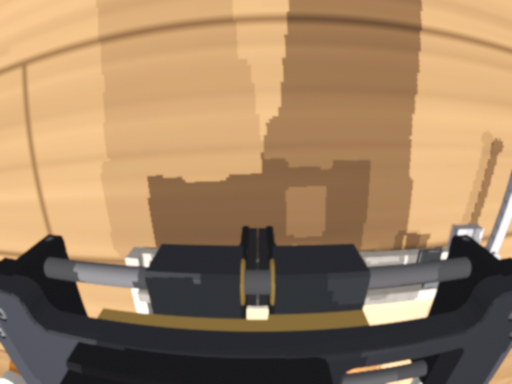

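Request:
send_rows([
  [-0.5,0,0,0,0,0,1],
  [-0.5,0,0,0,0,0,1],
  [0,0,0.7,0,0,0,1],
  [0,0,0.9,0,0,0,1],
  [0,0,0.9,0,0,0,1],
  [0.4,0.6,0.9,0,0,0,-0.5],
  [0.4,0.9,0.4,0,0,0,-0.5],
  [0.4,0.9,0,0,0,0,-0.5],
  [0.4,0.9,0,0,0,0,-0.5],
  [0.4,0.9,0,0,0,0,-0.5],
])

```text
time: 32.4
ee_pos: [0.5804, 0.1238, 0.1513]
eef_rot: [0.028, 1.0, 0.002, 0.005]
ft_force: [0.6, 0.1, -0.4]
width: 0.0263
```

Request:
send_rows([
  [0.4,0.9,0,0,0,0,-0.5],
  [0,0.4,0,0,0,0,-0.5],
  [0,0,0,0,0,0,-0.5],
  [0,0,0,0,0,0,-0.5],
])

```text
time: 32.73
ee_pos: [0.5989, 0.1726, 0.1527]
eef_rot: [0.024, 1.0, 0.004, 0.01]
ft_force: [-0.0, -0.4, 0.7]
width: 0.0523
```

```bash
python3 look.py w23
```

```text
32.7333 [0.5989 0.1726 0.1527] 0.0523 [-0.53  0.36  0.22  1.59 -0.08  1.18  1.23] yaw 87.22 [ 0.0197  0.0077 -0.9998]
after [0.5987 0.1723 0.1527]
```

View pics/w23.png

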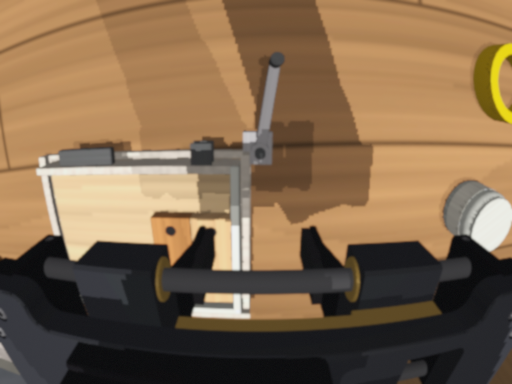

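```bash
python3 - <<'E'
from h import *
s=np.load('st_w23.npy',allow_pickle=True).item()
for u,v,z,n in [(277,60,.067,'pin top'),(260,154,.045,'hinge'),(38,175,.047,'panel r outer'),(238,165,.047,'panel l'),(202,148,.041,'keeper'),(191,142,.041,'kl'),(213,142,.041,'kr'),(112,150,.041,'pull l'),(60,157,.041,'pull r'),(170,231,.037,'hole2'),(155,214,.037,'c2f')]: print(n,cast('wrist',u,v,z,s).round(4))
im=r.camera('top');cv2.imwrite('pics/t23.png',cv2.resize(im[110:230,200:320],None,fx=5,fy=5,interpolation=cv2.INTER_CUBIC))
E
```

```text
pin top [0.4856 0.1949 0.067 ]
hinge [0.568  0.1777 0.045 ]
panel r outer [ 0.571  -0.0723  0.047 ]
panel l [0.5769 0.157  0.047 ]
keeper [0.56  0.124 0.041]
kl [0.5535 0.114  0.041 ]
kr [0.555  0.1348 0.041 ]
pull l [0.5542 0.0305 0.041 ]
pull r [ 0.555  -0.0381  0.041 ]
hole2 [0.6464 0.0788 0.037 ]
c2f [0.6262 0.0654 0.037 ]
```

View pics/t23.png

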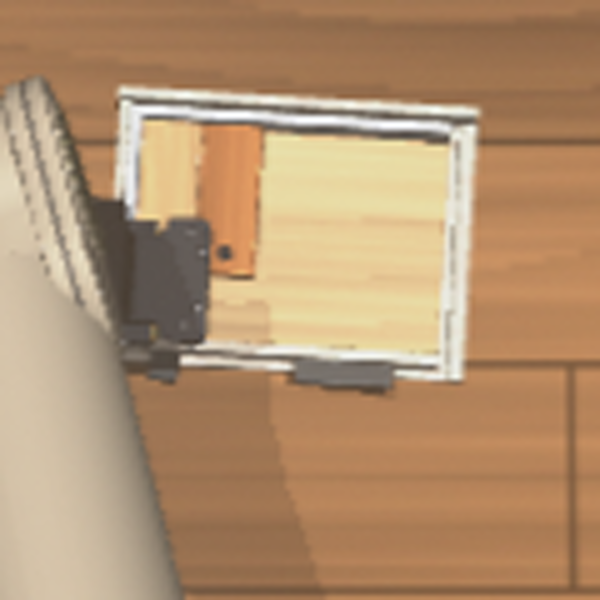

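Request:
send_rows([
  [-0.7,0.15,0,-0.05,0.2,0,-0.5],
  [-0.9,0.15,0,0,0,0,-0.5],
  [-0.9,0.15,0,0,0,0,-0.5],
  [-0.9,0.15,-0.3,0,0,0,-0.5],
  [-0.2,0,-0.6,0,0,0,-0.5],
  [0,0,-0.6,0,0,0,-0.5],
  [0,0,0,0,0,0,-0.5],
  [0,0,0,0,0,0,-0.5],
])

```text
time: 33.5
ee_pos: [0.4876, 0.175, 0.1084]
eef_rot: [0.034, 0.999, 0.001, 0.003]
ft_force: [0.3, 0.1, 1.2]
width: 0.0656
```

```bash
python3 look.py w24
```

```text
33.5 [0.4876 0.175  0.1084] 0.0656 [-0.6   0.19  0.19  1.9  -0.04  1.05  1.1 ] yaw 86.06 [ 0.0062  0.0015 -1.    ]
after [0.4876 0.1748 0.1084]
```

View pics/w24.png

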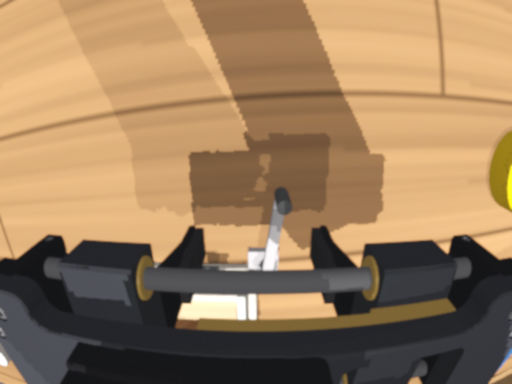

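```bash
python3 - <<'E'
from h import *
s=np.load('st_w24.npy',allow_pickle=True).item()
for u,v in [(281,191),(283,207)]: print(cast('wrist',u,v,.067,s).round(4),cast('wrist',u,v,.04,s).round(4))
print(proj('wrist',[.4856,.193,.067],s),proj('wrist',[.4856,.193,.04],s))
im=cv2.imread('pics/w24.png');cv2.imwrite('pics/w24z.png',cv2.resize(im[160:290,190:330],None,fx=5,fy=4.5,interpolation=cv2.INTER_CUBIC))
E
```

```text
[0.4705 0.1933 0.067 ] [0.4794 0.1951 0.04  ]
[0.4829 0.1943 0.067 ] [0.4935 0.1962 0.04  ]
[281.39438205 210.49990006] [278.75483898 198.30072807]
```

View pics/w24z.png

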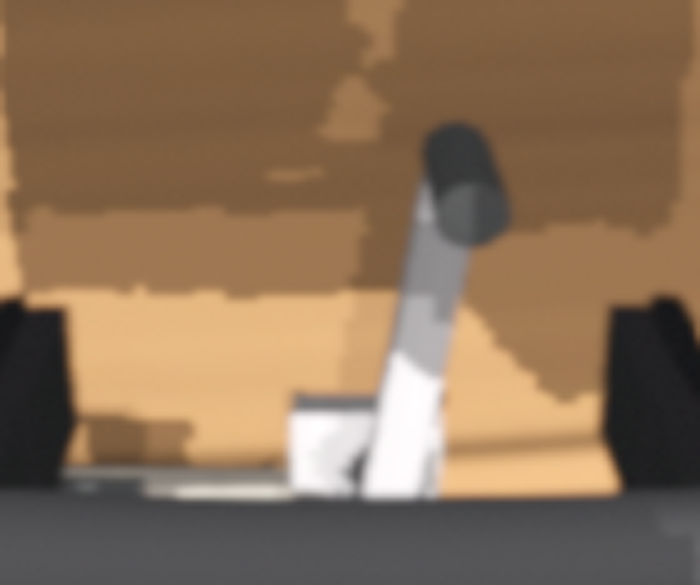

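Request:
send_rows([
  [-0.2,0.6,-0.3,0,0.07,0,-0.5],
  [0,0.05,-0.6,0,0,0,-0.5],
  [-0.1,0,-0.6,0,0,0,-0.5],
  [0,0,-0.2,0,0,0,-0.5],
  [0,0,0,0,0,0,-0.5],
])

```text
time: 33.97
ee_pos: [0.4843, 0.1928, 0.062]
eef_rot: [0.038, 0.999, 0.002, 0.004]
ft_force: [-0.8, 0.3, -0.1]
width: 0.065
```

Request:
send_rows([
  [0,0.05,-0.35,0,0.06,0,-0.5],
  [0,0,0,0,0,0,-0.5],
  [0,0,0,0,0,0,1],
  [0,0,0,0,0,0,1],
  [0,0,0,0,0,0,1],
  [0,0,0,0,0,0,1],
  [0,0,0,0,0,0,1],
  [0,0,0,0,0,0,1],
  [0,0,0,0,0,0,1],
  [0,0,0,0,0,0,1],
], grip_force=15)

```text
time: 34.8
ee_pos: [0.4882, 0.1941, 0.0554]
eef_rot: [0.039, 0.999, 0.004, 0.004]
ft_force: [0.3, -0.6, 0.7]
width: 0.0197
```

Request:
send_rows([
  [-0.05,0,-0.1,0,0,0,1],
  [0,0,0,0,0,0,1],
  [0,0,0,0,0,0,1],
  [0,0,0,0,0,0,1],
])

```text
time: 35.13
ee_pos: [0.4868, 0.1942, 0.0523]
eef_rot: [0.039, 0.999, 0.004, 0.004]
ft_force: [-0.3, 0.1, 2.3]
width: 0.0111
```

Request:
send_rows([
  [-0.06,-0.28,0,0,0,0,1],
  [-0.04,-0.28,0,0,0,0,1],
  [0.03,-0.36,0,0,0,0,1],
  [0.07,-0.36,0,0,0,0,1],
])

```text
time: 35.47
ee_pos: [0.4861, 0.1562, 0.0524]
eef_rot: [0.037, 0.999, 0.005, 0.005]
ft_force: [0.5, 2.7, 0.4]
width: 0.0112
```

Request:
send_rows([
  [0.12,-0.35,0,0,0,0,1],
  [0.18,-0.33,0,0,0,0,1],
  [0.2,-0.3,0,0,0,0,1],
  [0.24,-0.27,0,0,0,0,1],
])

```text
time: 35.8
ee_pos: [0.5086, 0.114, 0.0526]
eef_rot: [0.037, 0.999, 0.006, 0.005]
ft_force: [5.7, 9.4, -7.8]
width: 0.0112
```

Request:
send_rows([
  [0.3,-0.1,0,0,0,0,1],
  [0.3,-0.17,0,0,0,0,1],
  [0.33,-0.15,0,0,0,0,1],
])

```text
time: 36.05
ee_pos: [0.5365, 0.0972, 0.0526]
eef_rot: [0.039, 0.999, 0.006, 0.004]
ft_force: [2.0, 10.3, -3.6]
width: 0.0109
```

Request:
send_rows([
  [0.33,-0.07,0,0,0,0,1],
  [0.33,-0.05,0,0,0,0,1],
  [0.25,0,0,0,0,0,1],
])

```text
time: 36.3
ee_pos: [0.5623, 0.0925, 0.0519]
eef_rot: [0.039, 0.999, 0.007, -0.0]
ft_force: [-21.1, 3.2, 12.3]
width: 0.0113
```

Request:
send_rows([
  [0.15,0,0,0,0,0,1],
  [0.1,0,0,0,0,0,1],
  [0,0,0,0,0,0,1],
])

```text
time: 36.55
ee_pos: [0.5639, 0.0924, 0.0514]
eef_rot: [0.039, 0.999, 0.008, -0.009]
ft_force: [1.3, 4.4, 2.8]
width: 0.011
```

```bash
python3 look.py w25;python3 - <<'E'
from h import *
im=r.camera('side');cv2.imwrite('pics/s25.png',cv2.resize(im[120:250,190:350],None,fx=5,fy=4.5,interpolation=cv2.INTER_CUBIC))
E
```

```text
36.55 [0.5639 0.0924 0.0514] 0.011 [-0.43  0.39  0.24  1.79 -0.13  1.    1.36] yaw 85.54 [-0.0177  0.0172 -0.9997]
after [0.5641 0.0923 0.0513]
```

View pics/w25.png

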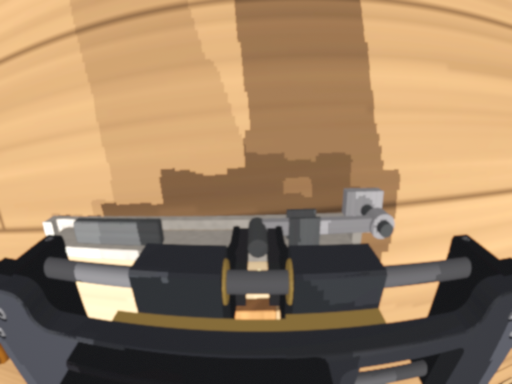

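Request:
send_rows([
  [0,0,0,0,0,0,0.4],
  [0,0,0,0,0,0,0.4],
  [0,0,0,0,0,0,0.4],
  [0,0,0,0,0,0,0.4],
  [0,0,0.4,0,0,0,0.4],
  [0,0,0.8,0,0,0,0.4],
  [0,0,0.9,0,0,0,0.4],
  [0.3,0,0.9,0.1,-0.2,0,0.4],
  [0.7,0,0.5,0,0,0,-1],
  [0.7,0,0,0,0,0,-1],
])

```text
time: 37.48
ee_pos: [0.6126, 0.0855, 0.164]
eef_rot: [0.041, 0.999, 0.011, -0.002]
ft_force: [-0.1, -0.2, -0.5]
width: 0.0333
```

Request:
send_rows([
  [0.8,0,0.3,0,0,0,-1],
  [0.8,0,0,0,0,0,-1],
  [0,0,0,0,0,0,-1],
  [0,0,0,0,0,0,-1],
])

```text
time: 37.82
ee_pos: [0.6663, 0.0837, 0.1794]
eef_rot: [0.042, 0.999, 0.011, 0.002]
ft_force: [-0.3, 0.5, 0.4]
width: 0.0585
```

```bash
python3 look.py w26
```

```text
37.8167 [0.6663 0.0837 0.1794] 0.0585 [-0.38  0.46  0.27  1.4  -0.15  1.29  1.39] yaw 85.22 [ 0.0044  0.0217 -0.9998]
after [0.666  0.0837 0.1791]
```

View pics/w26.png

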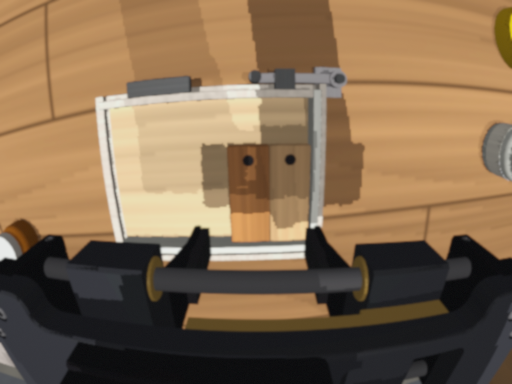

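```bash
python3 - <<'E'
from h import *
s=np.load('st_w26.npy',allow_pickle=True).item()
im=cv2.imread('pics/w26.png');cv2.imwrite('pics/w26z.png',cv2.resize(im[60:270,195:355],None,fx=4.5,fy=2.8,interpolation=cv2.INTER_CUBIC))
P=lambda u,v,z:cast('wrist',u,v,z,s)
pin=P(256,77,.067);hi=P(339,79,.05);a=P(102,102,.047);b=P(322,91,.047)
print('pin',pin,'hinge',hi,np.linalg.norm((pin-hi)[:2]));
ang=lambda d:np.degrees(np.arctan2(-d[0],d[1]))
print('arm dir',ang(hi-pin),'panel dir',ang(b-a)); print('pivot panel',a,b)
h2=P(247.5,160,.037);h1=P(290,159.5,.037);print(h2,h1,np.linalg.norm(h1-h2),ang(h1-h2))
E
```

```text
pin [0.56330873 0.09382454 0.067     ] hinge [0.56793112 0.17597185 0.05      ] 0.08227726365531639
arm dir -3.220607199844419 panel dir -3.8231117742201333
pivot panel [ 0.56434389 -0.06871111  0.047     ] [0.5795211  0.15840727 0.047     ]
[0.64582433 0.07860934 0.037     ] [0.64908209 0.12299602 0.037     ] 0.04450606228774646 -4.197702476276563
```

View pics/w26z.png

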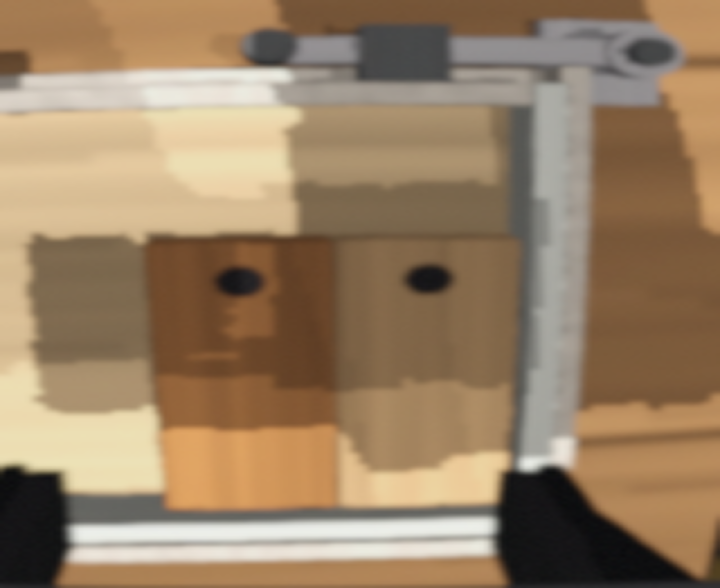

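```bash
python3 - <<'E'
from h import *
cv2.imwrite('pics/s27.png',r.camera('side'))
E
```

```text
(no output)
```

View pics/s27.png

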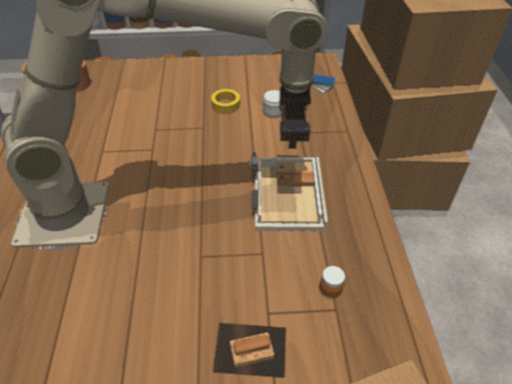

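The block sits base down on the mat at about (250,350). The tray is home at about (290,190), and the tin, jar and tape have not moved. I'm handing in the job.

```bash
python3 -c "
from bench import r
print(r.close_job())"
```

```text
the job is handed in; nothing more can be done
None
```

The job is done and handed in at about 38 s on the robot's clock; no verdict was reported.

- **Block:** I moved the sanding block from the tray to the middle of the mat. The last side picture shows it base down there.
- **Boards:** Only two boards were on the counter, one light and one brown. I laid both in the fence corner, holes to the front, and pushed them firmly against the side and back fences. In the last wrist picture their holes are 44.5 mm apart (44 mm expected). The ends look flush and the row square, as far as the picture shows.
- **Tray:** I pushed it in until it stopped. The force jumped to about 49 N at the stop, which was more than I intended. I don't read this as a breach, because it was at the closed fingertips and the wrist limit is 120 N.
- **Latch:** I swung it shut after the tray was home, gripping it by its pin. It measures within about 0.6° (0.01 rad) of parallel to the tray front and lies in the keeper.
- **Tin, jar and tape:** They look unmoved in the pictures.

I noticed no board being knocked aside and no grip slackening. The only disagreement was in the readings of the tray's angle, which differed by about 1.5° between views.

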